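# Refit the louvred cover of a bench fume extractor and lock its quarter-turn stud

### The job

The extractor on the lab bench has its new prefilter in: refit its louvred cover. Hook the cover's top lip over the steel rail, swing it down flat on the sloping intake, then push the wing stud in once its cross-pin finds the slot and give it a quarter turn so that it stays locked in. Leave the other things on the bench as they are.

Things in the scene. Friction and masses are not known exactly. Their poses are not given: they have to be found in the camera images.
- intake: Sloping face of the white fume extractor (210 wide, 325 deep, 165 high), 165 long, tilted 25 deg, facing the robot. Origin: centre of the face surface; x up the slope, y across, z out of the face. Flared steel ears at y +-76 guide the cover, 1 mm free each side. A grey prefilter pad lies on it.
- rail_mid (a point): Middle of the axis of the round steel rail, 8 mm thick, along y; at x +58, z +8.7 of intake, same axes. Under and behind it a trough 12 deep below the face (x +46 to +88) gives the lip room. The rear housing starts 40 mm behind the rail and stands 48 mm above it.
- socket (a point): Centre of the top of the fastener's slotted receptacle, at x -42, z +4 of intake, same axes. Its slot is 21 x 7.5. The slot's angle is not known: anywhere within 0.8 rad either side of the face's x; find it by light pressure and turning.
- cover: White louvred tray, 130 (x) x 150 (y) x 16 deep, 0.35 kg, right way up. Origin: centre of its underside rim; z out of the louvred side. Sheet z 13-16. Lip on the +x edge: wall x 62 to 65 with an inward return x 58 to 65, z 0 to 2; side flanges stop at x +45, so the rail fits between. Seated, lip wall against the rail, its frame coincides with intake; it can ride 8 up the slope.
- cover_grip (a point): Centre of the cover's grey grip bar: 14 thick (x), 74 long (y), 20 high, with 10 mm of room under it; at x +25, y 0, z +36 of the cover, same axes.
- wing_mid (a point): Centre of the black wing of the cover's captive stud, at x -42, y 0 of the cover; wing 34 long (x), 10 thick (y), 24 high; sprung out it is 30 above the top sheet, with an 18 mm disc under it (15 to 18 above the sheet). Under the sheet a 4 mm cross-pin, 18 long, lies along the wing. The point moves and turns with the stud.
- wing (a joint): How far the stud is pushed in, m: 0 sprung out, 0.015 stop. Spring 3 N out, 6.7 N in. On the seated cover the pin meets the receptacle at 0.0045; in line with the slot (within 10 deg) it passes, and is clear below it at 0.0135. Turned 90 deg either way and let go, it springs back into a groove and stays at about 0.0112; turned much less, it stays deeper (0.0128) or springs out.
- wing_turn (a joint): Turn of the wing about the cover's z, rad, anticlockwise positive from above; 0: wing along the cover's x. Turns freely while out, to 3.1 rad either way; starts within 0.5 rad of 0.
- wash_bottle: White wash bottle with a red spout, 74 across, 207 high; origin under its centre. Leave alone.
- burner: Brass gas burner on a round metal foot 76 across, 152 high; origin under its foot. Leave alone.
- media_bottle: Amber media bottle with yellow cap, 80 across, 155 high; origin under its centre. Leave alone.
- dishes: Stack of three culture dishes, 90 across, 48 high, behind the cover; origin under its centre. Leave alone.
- roof_dish: Two culture dishes, 90 across, 32 high, on the extractor's roof; origin under their centre. Leave alone.
- marker: Marker pen, 130 long (y), 13 thick, in front of the cover; origin under its centre. Leave alone.
- loop_tool: Inoculating loop with a metal handle, 220 long (y), 8 thick; origin at its underside. Leave alone.
Things that resemble listed ones, but are neither listed nor needed, are in the scene too. What is shaped like the cover but green or pink is not meant.

How it is judged:
By the outcome, as a careful person would: the job done as asked, in the order asked, and still so for the second after the job is handed in, with the robot touching nothing.
It also fails if it takes over 67 s, if anything falls off the work surface, if the arm or the gripper's body presses on something with over 40 N, if the wrist force passes 120 N, or if a joint passes its speed limit or range.

### The arm

A 7-joint arm with a two-finger parallel gripper is mounted at the origin on the work surface. World frame = base frame: x ahead of the robot, y to its left, z up, the work surface at z = 0. Lengths are in m, angles in rad, forces in N, time in s.
With the tool pointing down it reaches from about 0.4 to 0.875 m from the base axis. Payload 19.3 kg.
Tool frame: the origin (TCP) lies midway between the tips of the shut fingers; the grasp point (between the pads) lies 19 mm behind it (bot.tcp_to_grasp is the distance from the TCP to the grasp point, in m); z points along the fingers, y is the direction in which the jaws open and shut (so a half turn about z gives the same grasp; the last joint's range is limited). The gripper opens to 85 mm and grips with 20 to 120 N. Pads are 22 mm wide; open, the fingers measure 114 mm over their backs; the gripper's body (76 mm by 85 mm) begins 54 mm behind the grasp point. The pads swing forward as they close: fully open they stand 13 mm farther back than shut.
Start: joints at [-0.07, 0.521, -0.036, 1.599, 0.021, 1.021, -0.113], TCP at [0.625, -0, 0.231] pointing down, gripper open.
Joint ranges: [-2.91, 2.91], [-0.3, 2.13], [-1.5, 1.42], [0.17, 2.43], [-1.26, 4.41], [0.16, 1.93], [-2.52, 2.52]. Speed limits (rad/s): [1.89, 1.89, 2.39, 2.39, 3.01, 3.01, 3.01].

### API

Orientations are given as [roll, pitch, yaw] about the fixed x, y, z axes, in that order (R = Rz(yaw) Ry(pitch) Rx(roll)).
In Python, from workcell import bot gives the robot as it stands. The module is installed in compiled form; this text tells all that it offers.
- The arm moves only by the tool drive_tool, never from a script. Its argument "series" is a list of rows, each a list of 5 numbers: the opening in per cent of the stroke, from 0 (shut) to 100 (fully open), then the shift along the world's x, y, z in m, then the turn about the world's z in rad. A call has 1 to 12 rows; each row shifts and turns the pose as measured when the row begins; what a row does not reach is not made up. A row lasts 1/10 s, in which the tool goes at most 50 mm and 8.59 degrees, less where a joint would pass 70% of its speed; a pose out of reach is approached as far as the arm can. A call with a gripper value outside its range is refused whole. The fingers move at their own pace and stop on an object; "newtons" is the grip in N (left out, the last holds). Time passes only in rows, so rows that do not move let the fingers close. It gives the time, the measured TCP pose, the force and the opening at its end, in the units of the state.
- bot.observe(): the state, without advancing time (a new reading comes with each control period).
- bot.grab_frame(name): name is "scene" or "side" or "wrist"; returns the picture (420x560x3 uint8, red, green, blue); there is no depth.
- bot.camera_info(name): a dict with "fx", "fy", "cx", "cy" (pixels), "k1" (the pictures are not rectified: a ray, as slopes to the right and down, at radius r is drawn at 1 + k1 r^2 times it, then the intrinsics apply), "cam_to_world" (4x4, takes a point from camera to world coordinates). Camera axes: x right, y down, z forward; pixel columns grow to the right and rows downward; lengths in m; the calibration is good to about 2 mm. A picture is of the moment at which its call begins: read the wrist's pose just before it. camera_info takes no time and is no camera call; for the wrist camera it gives the pose at the moment of the call.
- bot.job_done(): hands the job in, once; it reports no verdict.
Trained networks look in the newest picture that a camera, given by its name, has taken for a name from the list of things; names that differ only in an ending like _2 or _b are one class to them, and where a whole thing is asked for, a point or a joint stands for the part that bears it (a point fixed in the world has none). Each returns a list of dicts, best first, with "conf" (0 to 1); they miss things now and then, are a little off and sometimes report something else, mostly with a low value. They report only what shows in the picture. A call takes as long as a camera call. They do not tell look-alikes from the thing itself.
- bot.masks_of(camera, target): "mask" (420x560 bool, what is visible of it) and "point" ([column, row] in pixels, amid what is visible of it).
The state is a dict: "clock": time; "qpos": joint angles; "qd": joint speeds; "joint_efforts": joint torques, N m; "position": TCP position; "tool_rot": TCP orientation; "force": force on the tool from outside, world axes, zero at the start; "moment": the same for the moment, N m; "grip_width": finger opening in m.
Only numpy, scipy, OpenCV 4.12 (cv2) and the standard library are available. Lean on these libraries where they do the work, as an engineer would, in place of code of your own. Each camera call takes 0.05 s, during which the arm holds its last target.

## Working session

There is one attempt and no reset: what is moved stays moved. The work goes in short steps, Python scripts to look and compute and a tool call to move; the robot and the scene stay as the last step left them, time stands still between calls to the robot, and variables do not carry over. Pictures are saved under pics/ and viewed, and the job is handed in when it is done.

Besides the shell and the picture viewer there is one more tool, called by a JSON object that holds its "method" and its "body". drive_tool: Moves the arm, as the interface text tells. Its arguments: {"type":"object","properties":{"series":{"type":"array","items":{"type":"array","items":{"type":"number"}}},"newtons":{"type":"number"}},"required":["series"]}

```bash
ls; mkdir -p pics; python3 - <<'E'
from workcell import bot
import cv2
s=bot.observe()
for k,v in s.items(): print(k,v)
for n in ["scene","side","wrist"]:
    im=bot.grab_frame(n); cv2.imwrite(f"pics/{n}0.png",im[:,:,::-1])
    i=bot.camera_info(n); print(n,i)
E
```

```text
pics
clock 0.0
qpos [-0.07019509  0.52200208 -0.03635494  1.59997001  0.02114462  1.02106315
 -0.11281665]
qd [-0.00167724 -0.00038743  0.00080447  0.00100061  0.00023666  0.00038439
  0.00042709]
joint_efforts [-4.24098413e-03 -9.27110124e+01  1.97758444e+00 -3.69928443e+01
  1.76317629e-02  8.19846697e-03 -6.58496788e-05]
position [ 6.24690687e-01 -5.64799621e-06  2.30746431e-01]
tool_rot [-3.14053126e+00  1.25963187e-05  1.57075902e+00]
force [0.43632871 0.77521473 0.67256255]
moment [ 0.04391907 -0.0476348   0.00178166]
grip_width 0.08518002788603858
scene {'fx': 457.1964348515027, 'fy': 457.1964348515027, 'cx': 270.20193288648755, 'cy': 216.00646550685622, 'k1': -0.009132414358791955, 'cam_to_world': array([[ 0.23870446,  0.80370874, -0.54504352,  1.28149658],
       [ 0.97109122, -0.19673872,  0.13518769, -0.21854555],
       [ 0.00142037, -0.56155688, -0.82743692,  1.31877444],
       [ 0.        ,  0.        ,  0.        ,  1.        ]])}
side {'fx': 402.71271301525024, 'fy': 402.71271301525024, 'cx': 283.17931997212486, 'cy': 205.84761802768332, 'k1': -0.07499002849117169, 'cam_to_world': array([[ 0.90748035, -0.20854712,  0.36467452,  0.09467712],
       [-0.41970065, -0.41249559,  0.80851639, -0.97554101],
       [-0.01818713, -0.88676688, -0.461859  ,  0.6879076 ],
       [ 0.        ,  0.        ,  0.        ,  1.        ]])}
wrist {'fx': 372.11863763511366, 'fy': 372.11863763511366, 'cx': 280.291034026415, 'cy': 209.08746227973185, 'k1': -0.025259066954744024, 'cam_to_world': array([[ 9.99999038e-01,  1.00966420e-04, -1.38353614e-03,
         6.25244651e-01],
       [-3.49060528e-04, -9.46943181e-01, -3.21400825e-01,
         8.33092089e-02],
       [-1.34258080e-03,  3.21400998e-01, -9.46942235e-01,
         3.74156950e-01],
       [ 0.00000000e+00,  0.00000000e+00,  0.00000000e+00,
         1.00000000e+00]])}
```

View pics/scene0.png

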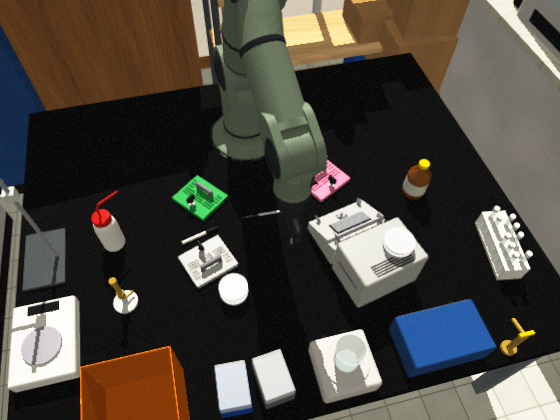

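View pics/side0.png

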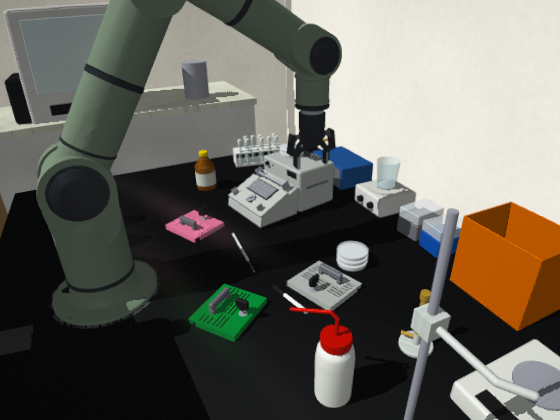

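View pics/wrist0.png

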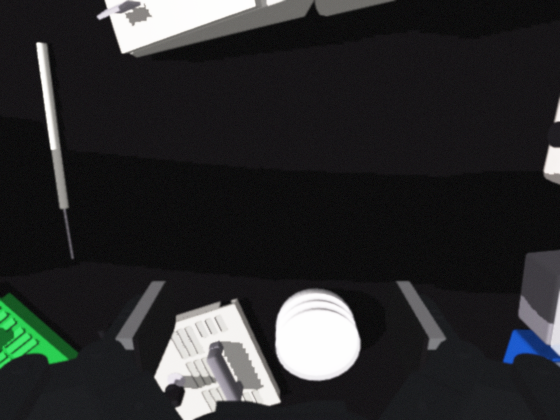

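Candidates for the cover in the scene image are green (200,197), pink (328,180) and white (208,260). The white one near the dishes and marker fits the description. The extractor is at about (365,250). Next I'll get rough locations.

```bash
cat > h.py <<'E'
import numpy as np, cv2
from workcell import bot
def ray(info,px):
    u=(px[0]-info['cx'])/info['fx']; v=(px[1]-info['cy'])/info['fy']
    rd=np.hypot(u,v); r=rd
    for _ in range(20): r=rd/(1+info['k1']*r*r)
    s=r/rd if rd>0 else 1
    T=info['cam_to_world']; d=T[:3,:3]@np.array([u*s,v*s,1.])
    return T[:3,3],d/np.linalg.norm(d)
def plane(info,px,z):
    o,d=ray(info,px); return o+d*(z-o[2])/d[2]
def tri(*obs):
    A=np.zeros((3,3));b=np.zeros(3)
    for info,px in obs:
        o,d=ray(info,px); P=np.eye(3)-np.outer(d,d); A+=P;b+=P@o
    X=np.linalg.solve(A,b)
    return X,[np.linalg.norm((np.eye(3)-np.outer(ray(i,p)[1],ray(i,p)[1]))@(X-ray(i,p)[0])) for i,p in obs]
def proj(info,X):
    T=np.linalg.inv(info['cam_to_world']); p=(T[:3,:3]@np.asarray(X,float).reshape(-1,3).T).T+T[:3,3]
    u=p[:,:2]/p[:,2:]; r2=(u**2).sum(1,keepdims=True); u=u*(1+info['k1']*r2)
    return u*[info['fx'],info['fy']]+[info['cx'],info['cy']]
E
python3 - <<'E'
from h import *
for c in ["scene","side"]:
    i=bot.camera_info(c); im=bot.grab_frame(c)
    for t in ["cover","cover_grip","wing_mid","intake","dishes","marker","wash_bottle","roof_dish"]:
        for m in bot.masks_of(c,t)[:3]:
            print(c,t,round(m['conf'],2),np.round(m['point']),np.round(plane(i,m['point'],0.02),3),m['mask'].sum())
print(bot.observe()['clock'])
for n,(x0,y0,x1,y1) in {"scene":(160,180,440,310),"side":(180,140,380,320)}.items():
    im=bot.grab_frame(n)[y0:y1,x0:x1,::-1]
    k=min(800/(x1-x0),600/(y1-y0)); cv2.imwrite(f"pics/{n}_crop1.png",cv2.resize(im,None,fx=k,fy=k,interpolation=cv2.INTER_CUBIC)); print(k)
E
```

```text
scene cover 0.97 [327. 183.] [0.335 0.228 0.02 ] 828
scene cover 0.84 [204. 198.] [ 0.298 -0.215  0.02 ] 1405
scene cover 0.66 [204. 260.] [ 0.54  -0.254  0.02 ] 1778
scene cover_grip 0.85 [327. 181.] [0.326 0.232 0.02 ] 865
scene cover_grip 0.77 [205. 260.] [ 0.541 -0.252  0.02 ] 1738
scene cover_grip 0.62 [200. 197.] [ 0.289 -0.228  0.02 ] 1312
scene wing_mid 0.62 [332. 181.] [0.33  0.246 0.02 ] 45
scene wing_mid 0.51 [193. 198.] [ 0.287 -0.253  0.02 ] 60
scene wing_mid 0.38 [201. 244.] [ 0.48  -0.254  0.02 ] 39
scene intake 0.65 [346. 220.] [0.504 0.239 0.02 ] 1651
scene dishes 0.87 [235. 289.] [ 0.665 -0.178  0.02 ] 789
scene marker 0.42 [203. 234.] [ 0.443 -0.243  0.02 ] 140
scene marker 0.41 [399. 243.] [0.633 0.382 0.02 ] 774
scene wash_bottle 0.61 [108. 232.] [ 0.358 -0.55   0.02 ] 884
scene roof_dish 0.83 [399. 244.] [0.637 0.38  0.02 ] 772
side cover 0.91 [324. 286.] [ 0.528 -0.266  0.02 ] 1999
side cover 0.67 [231. 311.] [ 0.28  -0.247  0.02 ] 2692
side cover 0.59 [192. 225.] [0.294 0.204 0.02 ] 1141
side cover_grip 0.86 [325. 286.] [ 0.53  -0.265  0.02 ] 2050
side cover_grip 0.7 [415. 341.] [ 0.612 -0.518  0.02 ] 700
side cover_grip 0.61 [196. 222.] [0.309 0.218 0.02 ] 1117
side wing_mid 0.61 [240. 305.] [ 0.305 -0.236  0.02 ] 158
side wing_mid 0.42 [312. 282.] [ 0.508 -0.235  0.02 ] 130
side wing_mid 0.4 [203. 209.] [0.357 0.303 0.02 ] 72
side intake 0.69 [258. 192.] [0.584 0.34  0.02 ] 1550
side intake 0.28 [352. 255.] [ 0.669 -0.178  0.02 ] 791
side dishes 0.82 [352. 256.] [ 0.668 -0.181  0.02 ] 813
side marker 0.57 [285. 293.] [ 0.426 -0.243  0.02 ] 164
side wash_bottle 0.68 [332. 363.] [ 0.417 -0.489  0.02 ] 3044
side roof_dish 0.63 [284. 152.] [0.862 0.704 0.02 ] 103
1.05
2.857142857142857
3.3333333333333335
```

View pics/scene_crop1.png

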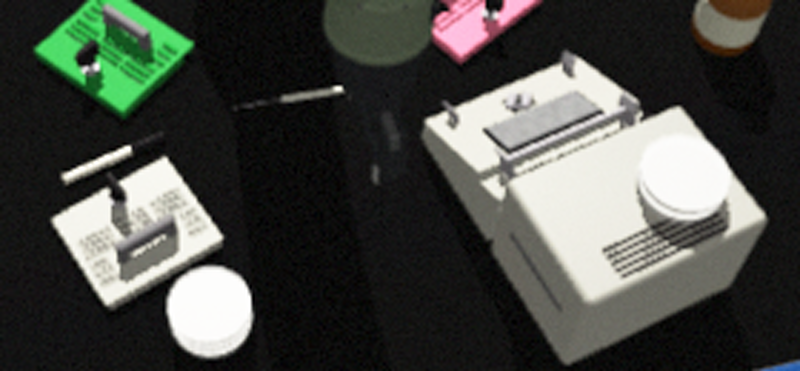

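View pics/side_crop1.png

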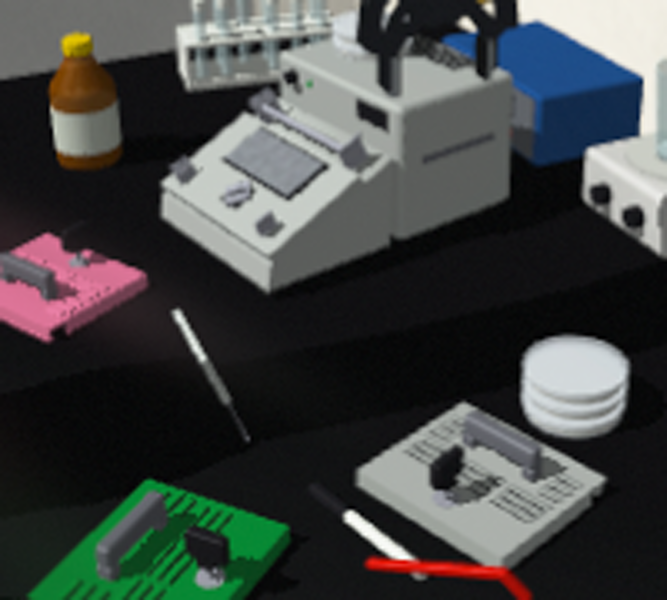

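```bash
python3 - <<'E'
from h import *
i=bot.camera_info("scene"); j=bot.camera_info("side")
P=lambda c:(160+c[0]/2.857,180+c[1]/2.857)
Q=lambda c:(180+c[0]/3.333,140+c[1]/3.333)
for c in [(53,220),(168,158),(222,237),(110,305)]: print(np.round(plane(i,P(c),0.016),3))
for c in [(357,475),(465,403),(605,487),(500,565)]: print(np.round(plane(j,Q(c),0.016),3))
# bar ends top
print(tri((i,P((120,245))),(j,Q((540,455)))),tri((i,P((176,222))),(j,Q((465,415)))))
print('rail',tri((i,P((505,160))),(j,Q((355,150)))),tri((i,P((632,108))),(j,Q((262,98)))))
print('socket',tri((i,P((520,102))),(j,Q((238,190)))))
print('intake front top corners',tri((i,P((424,124))),(j,Q((270,258)))),tri((i,P((565,58))),(j,Q((163,185)))))
E
```

```text
[ 0.509 -0.333  0.016]
[ 0.458 -0.191  0.016]
[ 0.576 -0.151  0.016]
[ 0.629 -0.286  0.016]
[ 0.45  -0.203  0.016]
[ 0.575 -0.155  0.016]
[ 0.617 -0.303  0.016]
[ 0.498 -0.343  0.016]
(array([ 0.5748508 , -0.26636668,  0.03920849]), [np.float64(0.004256347092512317), np.float64(0.00425634709251221)]) (array([ 0.55360775, -0.19651406,  0.03543109]), [np.float64(0.002318539741328401), np.float64(0.0023185397413283777)])
rail (array([0.61622011, 0.15602951, 0.12074633]), [np.float64(0.003198315838531055), np.float64(0.003198315838530983)]) (array([0.5823039 , 0.31656442, 0.12278589]), [np.float64(0.0013604372822329566), np.float64(0.0013604372822330164)])
socket (array([0.51266194, 0.21720302, 0.06895939]), [np.float64(0.0008538522828970687), np.float64(0.0008538522828970969)])
intake front top corners (array([0.50211859, 0.10593465, 0.04615762]), [np.float64(0.00021768563220747283), np.float64(0.00021768563220744356)]) (array([0.45491508, 0.29604797, 0.05311126]), [np.float64(0.0010242916331471138), np.float64(0.0010242916331471364)])
```

{"method": "drive_tool", "body": {"series": [[100,-0.02,-0.04,0.02,0.15],[100,-0.02,-0.04,0.02,0.15],[100,-0.02,-0.04,0.02,0.15],[100,-0.02,-0.04,0.01,0.15],[100,-0.02,-0.04,0,0.15],[100,-0.01,-0.04,0,0.15],[100,0,-0.02,0,0.15],[100,0,0,0,0.15],[100,0,0,0,0.15],[100,0,0,0,0.15]]}}

```text
clock: 2.15
position: [0.5113, -0.2619, 0.3031]
tool_rot: [-3.137, 0.002, 3.05]
force: [0.9, 0.3, 0.1]
grip_width: 0.0856
```

```bash
python3 - <<'E'
from h import *
i=bot.camera_info("wrist"); im=bot.grab_frame("wrist"); cv2.imwrite("pics/w1.png",im[:,:,::-1]); np.save("w1.npy",im); np.save("w1i.npy",i,allow_pickle=True); print(i['cam_to_world'])
E
```

```text
[[ 0.09204871  0.94258116  0.32104174  0.42900967]
 [ 0.99574375 -0.08563375 -0.03407709 -0.25309053]
 [-0.00462841  0.32281205 -0.94645177  0.44619835]
 [ 0.          0.          0.          1.        ]]
```

View pics/w1.png

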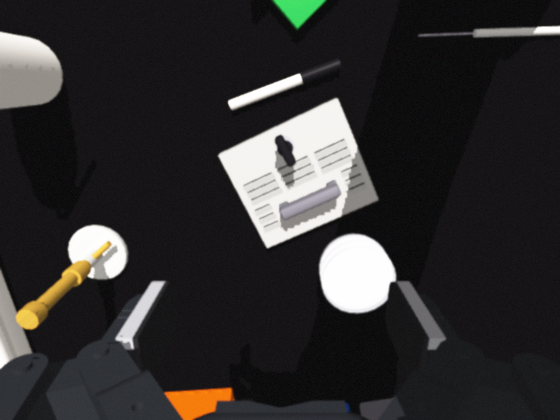

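```bash
python3 - <<'E'
from h import *
from scipy.optimize import least_squares
i=np.load("w1i.npy",allow_pickle=True).item()
px=np.array([(218,154),(338,98),(378,198),(266,248)],float)
M=np.array([(-65,-75),(-65,75),(65,75),(65,-75)])/1000
def pts(p,L,z): 
    c,s=np.cos(p[2]),np.sin(p[2]); return np.c_[p[0]+c*L[:,0]-s*L[:,1],p[1]+s*L[:,0]+c*L[:,1],np.full(len(L),z)]
f=least_squares(lambda p:(proj(i,pts(p,M,.016))-px).ravel(),[.54,-.25,.34]); p=f.x
print(p,f.fun.reshape(-1,2).round(1))
g=pts(p,np.array([[.025,0],[.025,.037],[.025,-.037]]),.046); print('grip',g.round(4),proj(i,g).round())
w=pts(p,np.array([[-.042,0]]),.058); print(w,proj(i,w).round())
# dishes
print('dish top c',plane(i,(357,271),.048), plane(i,(357,235),.048))
for y in (.0515,-.0515):
  print('finger',pts(p,np.array([[.025,y]]),.03))
E
```

```text
[ 0.53705884 -0.24200795  0.34454144] [[ 0.1  0.3]
 [-0.6 -0.3]
 [ 0.1  1.1]
 [ 0.5 -1.2]]
grip [[ 0.5606 -0.2336  0.046 ]
 [ 0.5481 -0.1987  0.046 ]
 [ 0.5731 -0.2684  0.046 ]] [[310. 203.]
 [340. 190.]
 [280. 216.]]
[[ 0.49752716 -0.25619409  0.058     ]] [[285. 151.]]
dish top c [ 0.65054702 -0.18300523  0.048     ] [ 0.60369974 -0.18185372  0.048     ]
finger [[ 0.5431947  -0.18509046  0.03      ]]
finger [[ 0.5779845  -0.28203719  0.03      ]]
```

{"method": "drive_tool", "body": {"series": [[100,0.016,0.01,-0.04,0.15],[100,0.016,0.01,-0.04,0.15],[100,0.017,0.008,-0.04,0.136],[100,0,0,-0.045,0],[100,0,0,-0.035,0],[100,0,0,0,0]]}}

```text
clock: 2.8
position: [0.5623, -0.2331, 0.0984]
tool_rot: [-3.135, 0.009, -2.804]
force: [-0.5, 0.9, -0.2]
grip_width: 0.0854
```

```bash
python3 - <<'E'
from h import *
s=bot.observe(); print(s['qpos'].round(3) if hasattr(s['qpos'],'round') else s['qpos'],s['position'],s['tool_rot'])
i=bot.camera_info("wrist"); im=bot.grab_frame("wrist"); cv2.imwrite("pics/w2.png",im[:,:,::-1])
p=[ 0.53706,-0.24201,0.34454]
c,sn=np.cos(p[2]),np.sin(p[2])
for L in [(-65,-75,16),(-65,75,16),(65,75,16),(65,-75,16),(25,37,46),(25,-37,46)]:
    print(L,proj(i,[p[0]+(c*L[0]-sn*L[1])/1e3,p[1]+(sn*L[0]+c*L[1])/1e3,L[2]/1e3]).round(1))
E
```

```text
[ 0.514  0.67  -0.319  1.747  0.287  0.76   1.96 ] [ 0.56227076 -0.23306265  0.09836231] [-3.1354753   0.00861308 -2.80411308]
(-65, -75, 16) [[147.6  65.9]]
(-65, 75, 16) [[411.9  63.8]]
(65, 75, 16) [[391.4 268.8]]
(65, -75, 16) [[170.9 269.7]]
(25, 37, 46) [[345.5 231.7]]
(25, -37, 46) [[215.1 232.3]]
```

View pics/w2.png

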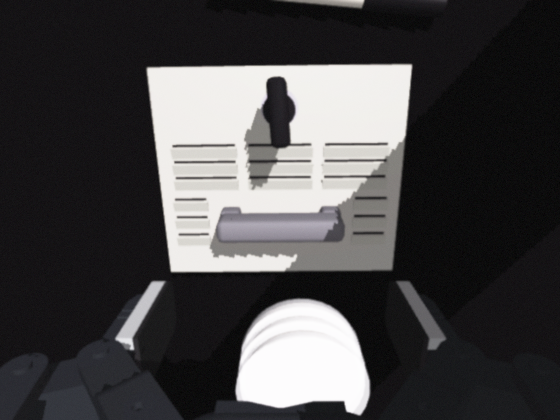

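The white cover is confirmed: the sheet spans (147,66) to (411,268) and the grip bar is at (280,227). Predicted corners match within 1 px. Descending onto the bar ends.

{"method": "drive_tool", "body": {"series": [[100,-0.0015,-0.0005,-0.03,0.005],[100,0,0,-0.03,0],[100,0,0,-0.018,0],[100,0,0,-0.01,0],[100,0,0,0,0]]}}

```text
clock: 3.35
position: [0.568, -0.2372, 0.0218]
tool_rot: [-3.123, 0.021, -2.809]
force: [0.2, 0.2, 0.7]
grip_width: 0.0857
```

```bash
python3 - <<'E'
from h import *
s=bot.observe(); print(s['position'],s['tool_rot'],s['force'])
im=bot.grab_frame("wrist"); cv2.imwrite("pics/w3.png",im[:,:,::-1])
E
```

```text
[ 0.56800356 -0.23716422  0.02180821] [-3.12345119  0.02068697 -2.80895805] [0.16747597 0.16339782 0.71478753]
```

View pics/w3.png

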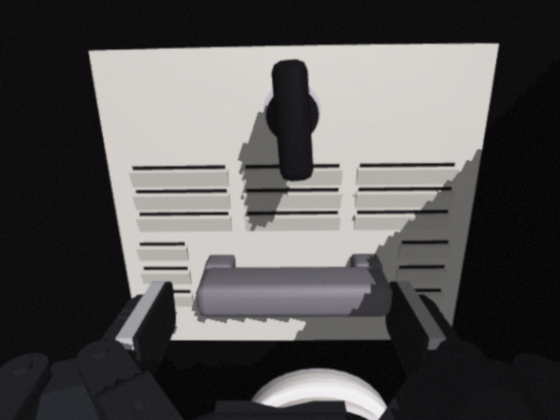

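{"method": "drive_tool", "body": {"series": [[100,-0.0075,0.0035,0,0.01],[100,0,0,-0.006,0],[100,0,0,-0.005,0],[100,0,0,0,0]]}}

```text
clock: 3.8
position: [0.5621, -0.2345, 0.015]
tool_rot: [-3.119, 0.025, -2.799]
force: [-0.4, -0.9, 0.7]
grip_width: 0.0852
```

{"method": "drive_tool", "body": {"series": [[100,-0.0025,0.0015,-0.006,0.003],[100,0,0,0,0]]}}

```text
clock: 4.0
position: [0.5595, -0.2329, 0.0086]
tool_rot: [-3.119, 0.025, -2.796]
force: [-0.4, -0.5, 0.4]
grip_width: 0.0854
```

```bash
python3 - <<'E'
from h import *
s=bot.observe(); print(s['position'],s['tool_rot'],s['force'],s['qd'])
im=bot.grab_frame("wrist"); cv2.imwrite("pics/w4.png",im[:,:,::-1])
im=bot.grab_frame("side"); cv2.imwrite("pics/s4.png",cv2.resize(im[180:340,230:430,::-1],None,fx=3,fy=3))
E
```

```text
[ 0.55947657 -0.23293728  0.00858644] [-3.11904232  0.02541732 -2.79610012] [-0.4093316  -0.50678053  0.40213932] [ 0.00293221 -0.01114182 -0.00313768 -0.02044573 -0.00541656  0.01025189
  0.00254092]
```

View pics/w4.png

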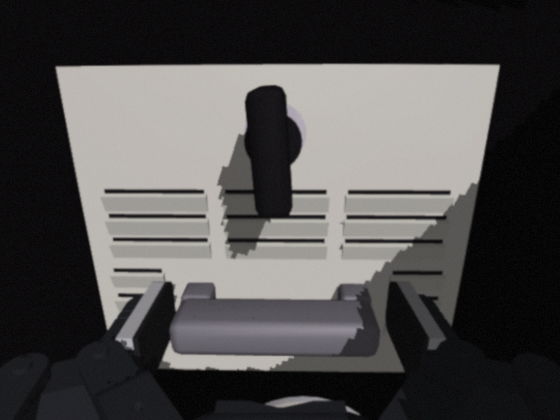

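View pics/s4.png

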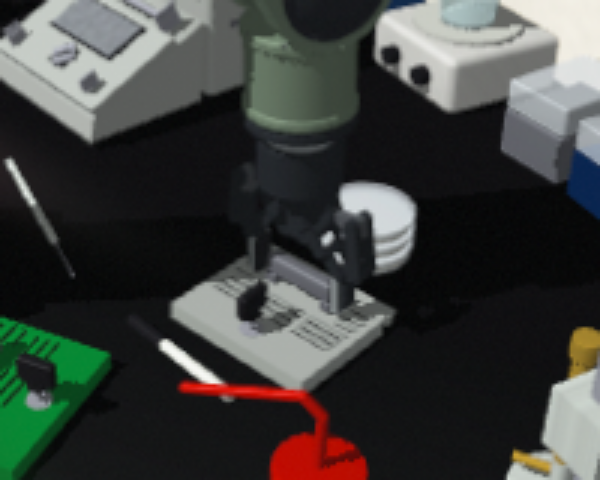

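{"method": "drive_tool", "body": {"series": [[60,0,0,0,0],[60,0,0,0,0],[60,0,0,0,0],[60,0,0,0,0]], "newtons": 60}}

```text
clock: 4.5
position: [0.5604, -0.2335, 0.0101]
tool_rot: [-3.118, 0.026, -2.797]
force: [1.3, -0.8, -2.5]
grip_width: 0.0729
```

{"method": "drive_tool", "body": {"series": [[60,0,0,0.01,0],[60,0,0,0.015,0],[60,0,0,0.03,0],[60,0,0,0.04,0],[60,0,0,0.04,0],[60,0,0,0.04,0],[60,0,0,0.03,0],[60,0,0,0,0]]}}

```text
clock: 5.3
position: [0.5581, -0.232, 0.2303]
tool_rot: [-3.118, 0.028, -2.795]
force: [0.7, -1.2, -4.2]
grip_width: 0.0729
```

```bash
python3 - <<'E'
from h import *
s=bot.observe(); print(s['position'],s['tool_rot'],s['force'],s['moment'])
im=bot.grab_frame("wrist"); cv2.imwrite("pics/w5.png",im[:,:,::-1])
im=bot.grab_frame("side"); cv2.imwrite("pics/s5.png",cv2.resize(im[100:340,160:480,::-1],None,fx=2.4,fy=2.4))
E
```

```text
[ 0.55814947 -0.23201789  0.23029148] [-3.11751702  0.02762065 -2.79511841] [ 0.72938137 -1.202993   -4.23474705] [ 0.05008276 -0.06520905  0.02065789]
```

View pics/w5.png

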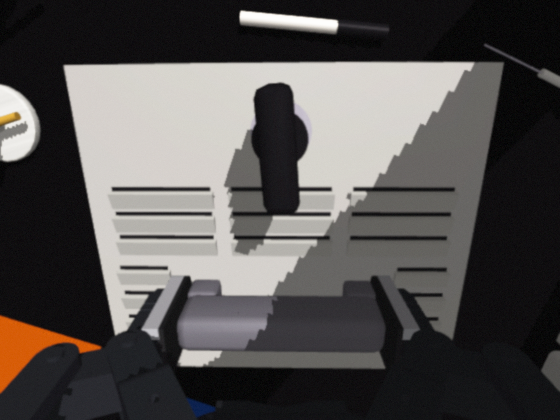

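View pics/s5.png

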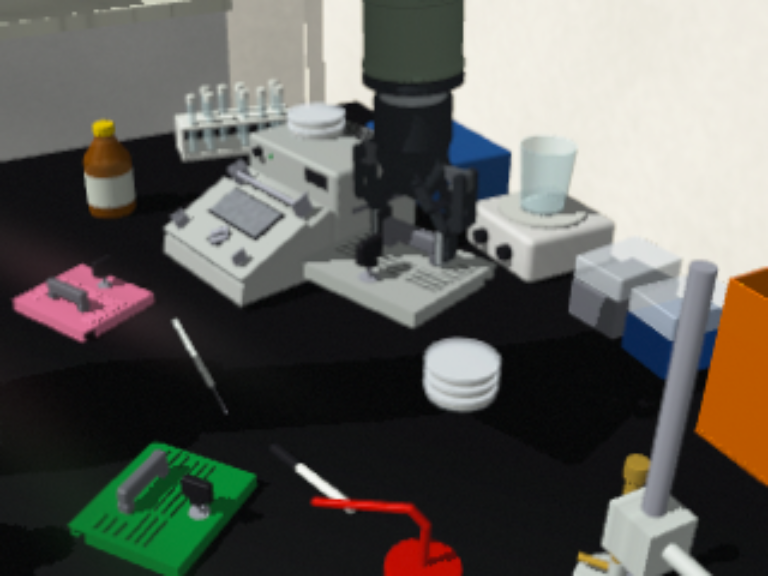

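```bash
python3 - <<'E'
from h import *
i=bot.camera_info("scene"); im=bot.grab_frame("scene"); np.save("sc.npy",im)
cv2.imwrite("pics/sc6.png",cv2.resize(im[180:310,300:440,::-1],None,fx=5,fy=4.6,interpolation=cv2.INTER_CUBIC) if 0 else cv2.resize(im[190:310,300:440,::-1],None,fx=5,fy=5,interpolation=cv2.INTER_CUBIC))
im=bot.grab_frame("side"); np.save("sd.npy",im)
cv2.imwrite("pics/sd6.png",cv2.resize(im[135:235,220:340,::-1],None,fx=6,fy=6,interpolation=cv2.INTER_CUBIC))
for c in ["scene","side"]:
  for m in bot.masks_of(c,"intake")[:1]: print(c,m['conf'],m['point'])
E
```

```text
scene 0.73 [347.6, 219.2]
side 0.87 [257.0, 193.8]
```

View pics/sc6.png

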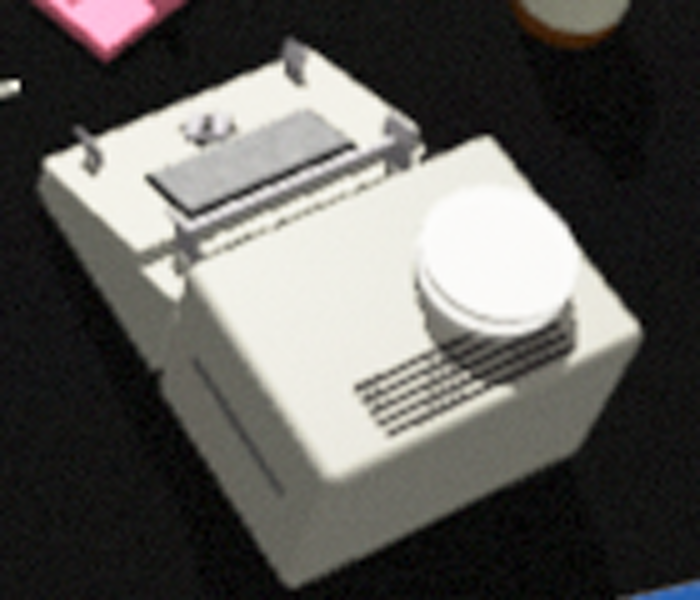

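View pics/sd6.png

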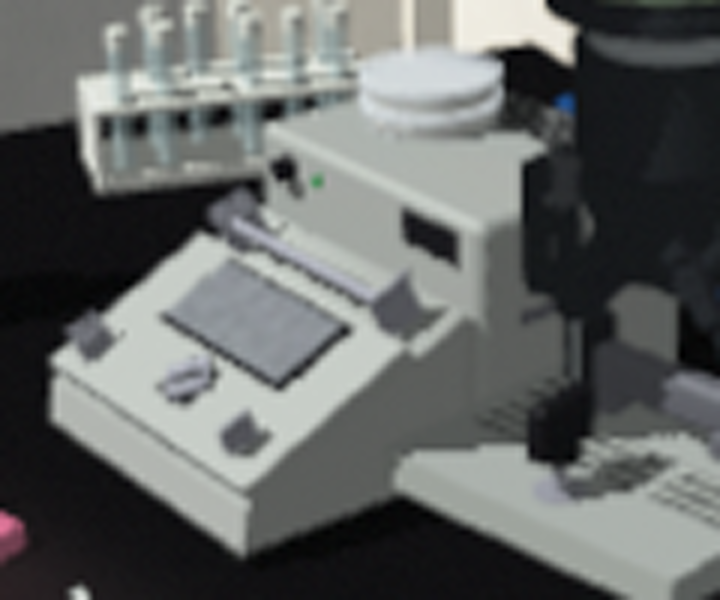

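```bash
cat > ext.py <<'E'
from h import *
c25,s25=np.cos(np.radians(25)),np.sin(np.radians(25))
def F(x,y,z): return np.array([x*c25-z*s25,y,x*s25+z*c25])/1e3   # intake -> level frame at intake origin
def Wd(p,L):
    L=np.atleast_2d(L); c,s=np.cos(p[3]),np.sin(p[3])
    return np.c_[p[0]+c*L[:,0]-s*L[:,1],p[1]+s*L[:,0]+c*L[:,1],p[2]+L[:,2]]
E
cat > fit.py <<'E'
from ext import *
from scipy.optimize import least_squares
i=bot.camera_info("scene"); j=bot.camera_info("side")
S=lambda u,v:(300+u/5-.4,190+v/5-.4); D=lambda u,v:(220+u/6-.4,135+v/6-.4)
H=lambda x,y,z:np.array([x,y,z])/1e3
obs=[(0,S(40,182),F(-82.5,-105,0)),(0,S(305,40),F(-82.5,105,0)),(0,S(208,128),F(-42,0,4)),
(0,S(328,478),H(250,-105,80.4)),(0,S(642,325),H(250,105,80.4)),(0,S(290,588),H(250,-105,-84.6)),
(0,S(490,138),H(88.9,105,80.4)),
(1,D(50,362),F(-82.5,105,0)),(1,D(250,492),F(-82.5,-105,0)),(1,D(188,378),F(-42,0,4)),(1,D(250,557),H(-74.8,-105,-84.6)),(1,D(268,130),H(88.9,105,80.4)),(1,D(490,228),H(88.9,-105,80.4))]
def r(p):
    return np.concatenate([(proj((i,j)[k],Wd(p,L))[0]-np.array(px)) for k,px,L in obs])
f=least_squares(r,[.54,.22,.0846,.22],loss='soft_l1'); print(f.x.round(4)); print(r(f.x).reshape(-1,2).round(1))
for k in (0,1):
    def r2(q): return np.concatenate([(proj((i,j)[k],Wd([q[0],q[1],.0846,q[2]],L))[0]-np.array(px)) for kk,px,L in obs if kk==k])
    g=least_squares(r2,[.54,.22,.22],loss='soft_l1'); print(k,g.x.round(4))
np.save("ext.npy",f.x)
p=f.x
for cam,npy,(x0,y0,w,h),k in (("scene","sc.npy",(300,190,140,120),5),("side","sd.npy",(220,135,120,100),6)):
    im=np.load(npy); info=(i,j)[cam=="side"]
    v=cv2.resize(im[y0:y0+h,x0:x0+w,::-1],None,fx=k,fy=k,interpolation=cv2.INTER_CUBIC).copy()
    def line(a,b,col):
        q=proj(info,Wd(p,[a,b])); q=((q-[x0,y0]+.5)*k).astype(int); cv2.line(v,tuple(map(int,q[0])),tuple(map(int,q[1])),col,1,cv2.LINE_AA)
    R=(0,0,255)
    for a,b in [((-82.5,-105,0),(-82.5,105,0)),((-82.5,-105,0),(46,-105,0)),((-82.5,105,0),(46,105,0))]: line(F(*a),F(*b),R)
    line(F(58,-76,8.7),F(58,76,8.7),(0,255,0))
    line(F(-50,0,4),F(-34,0,4),(255,0,0)); line(F(-42,-8,4),F(-42,8,4),(255,0,0))
    for a,b in [((88.9,-105,80.4),(88.9,105,80.4)),((88.9,-105,80.4),(250,-105,80.4)),((250,105,80.4),(250,-105,80.4)),((250,105,80.4),(88.9,105,80.4)),((-74.8,-105,-84.6),(250,-105,-84.6)),((-74.8,-105,-84.6),(-74.8,105,-84.6))]: line(H(*a),H(*b),(255,0,255))
    cv2.imwrite(f"pics/ov_{cam}.png",v)
E
python3 fit.py
```

```text
[0.5492 0.2209 0.086  0.2174]
[[-0.4 -4.1]
 [ 0.1  1.8]
 [-0.6 -0.5]
 [ 1.7  1.9]
 [ 0.5  2.9]
 [-0.2  3.3]
 [-1.6 -1.3]
 [-0.1  0.1]
 [-0.8  0.2]
 [ 0.5 -0.5]
 [-0.1  2.5]
 [-0.7 -1.3]
 [-1.9 -0.9]]
0 [0.5438 0.2236 0.2151]
1 [0.5513 0.2217 0.2137]
```

View pics/ov_scene.png

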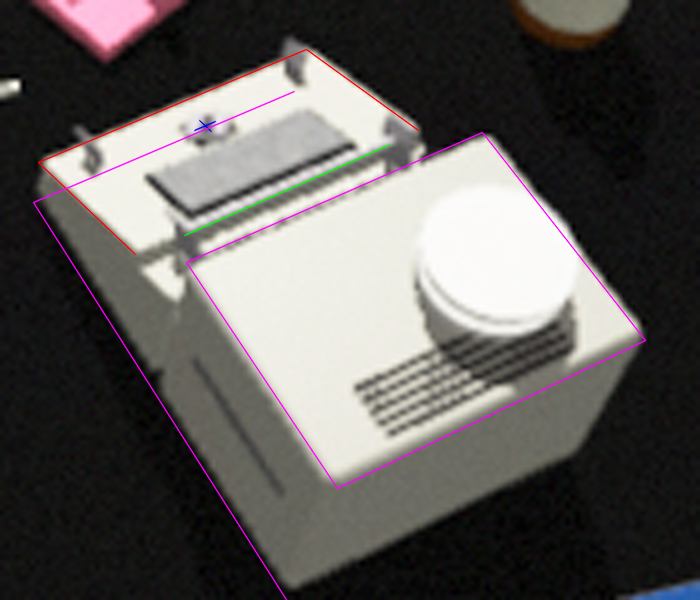

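View pics/ov_side.png

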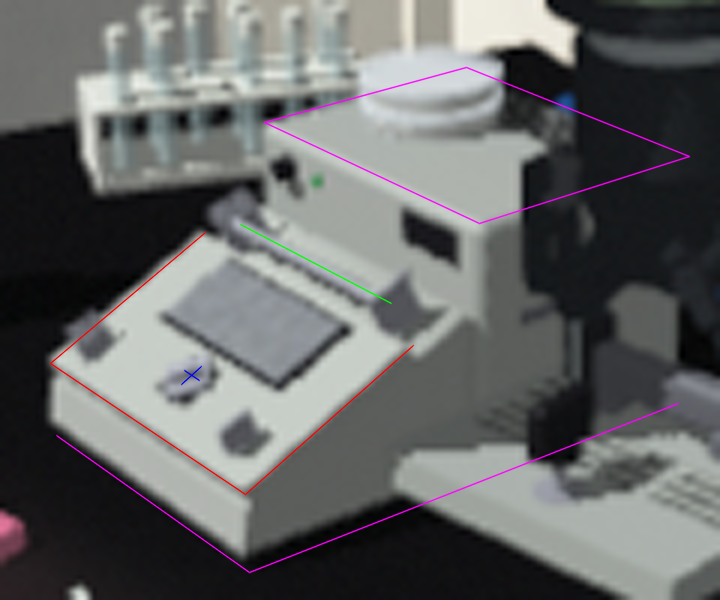

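{"method": "drive_tool", "body": {"series": [[60,0,0.03,0.01,-0.04],[60,0,0.04,0.01,-0.04],[60,0,0.045,0,-0.04],[60,0,0.04,0,0],[60,0,0.03,0,0],[60,0,0.015,0,0],[60,0,0,0,0]]}}

```text
clock: 6.3
position: [0.5516, -0.0242, 0.2369]
tool_rot: [-3.129, 0.01, -2.922]
force: [0.6, -1.3, -2.3]
grip_width: 0.0725
```

```bash
cat > snap.py <<'E'
from h import *
import sys
def snap(n):
    i=bot.camera_info("wrist"); im=bot.grab_frame("wrist"); cv2.imwrite(f"pics/{n}.png",im[:,:,::-1]); np.save(n+".npy",im); np.save(n+"i.npy",i,allow_pickle=True)
    s=bot.observe(); print(s['clock'],s['position'],s['tool_rot'],s['force'],s['grip_width'])
if __name__=="__main__": snap(sys.argv[1])
E
python3 snap.py w7
```

```text
6.35 [ 0.55156313 -0.02541261  0.23682716] [-3.12899794  0.00965995 -2.92258033] [-0.23518437  0.70910894 -3.54893819] 0.07304444688252038
```

View pics/w7.png

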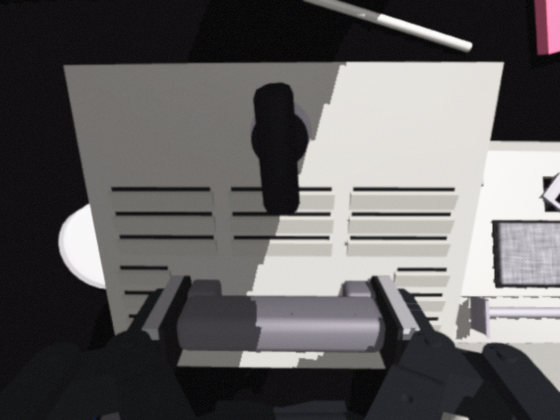

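{"method": "drive_tool", "body": {"series": [[60,0.005,-0.03,0.04,0],[60,0.005,-0.03,0.03,0],[60,0,0,0,0]]}}

```text
clock: 6.65
position: [0.5604, -0.0898, 0.3066]
tool_rot: [-3.13, 0.004, -2.923]
force: [-0.7, 0.6, -4.6]
grip_width: 0.0731
```

```bash
python3 snap.py w8; python3 -c "
import numpy as np,cv2
a=np.load('w7.npy');b=np.load('w8.npy')
cv2.imwrite('pics/w78.png',np.hstack([cv2.resize(x[110:370,430:560,::-1],None,fx=2.3,fy=2.3,interpolation=cv2.INTER_CUBIC) for x in (a,b)]))"
```

```text
6.7 [ 0.55972391 -0.08789386  0.30495379] [-3.13134873e+00  2.86166017e-03 -2.92140945e+00] [ 0.07829443 -0.23114269 -3.66598699] 0.07259217236372961
```

View pics/w78.png

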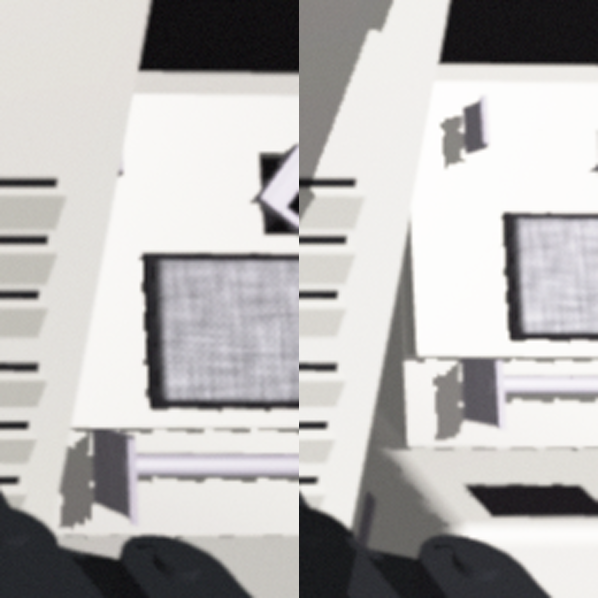

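```bash
cat > fit2.py <<'E'
from ext import *
from scipy.optimize import least_squares
a=np.load("w7i.npy",allow_pickle=True).item(); b=np.load("w8i.npy",allow_pickle=True).item()
A=lambda u,v:(430+u/2.3-.3,110+v/2.3-.3); B=lambda u,v:A(u-299,v)
# line obs: (info, px, model line pts) -> residual perpendicular
lines=[(a,A(145,463),(58,8.7)),(a,A(290,463),(58,8.7)),(b,B(510,383.5),(58,8.7)),(b,B(595,384.5),(58,8.7)),
(a,A(140,93),(-82.5,0)),(a,A(290,95),(-82.5,0)),(b,B(445,80),(-82.5,0)),(b,B(590,82),(-82.5,0)),
(a,A(80,428),(46,0)),(a,A(290,431),(46,0)),(b,B(420,356),(46,0)),(b,B(590,359),(46,0))]
pts=[(a,A(136,463),(58,-76,8.7)),(b,B(505,383),(58,-76,8.7)),(b,B(414,356),(46,-105,0))]
def res(p,zf=None):
    p=np.array(p) if zf is None else np.array([p[0],p[1],zf,p[2]])
    o=[]
    for info,px,(x,z) in lines:
        q=proj(info,Wd(p,[F(x,-105,z),F(x,0,z)])); d=q[1]-q[0]; d/=np.linalg.norm(d); e=np.array(px)-q[0]; o.append(d[0]*e[1]-d[1]*e[0])
    for info,px,L in pts: o.append((proj(info,Wd(p,F(*L)))[0]-px)[0])
    return np.array(o)
f=least_squares(res,[.549,.221,.0846,.217]); print(f.x.round(4),f.fun.round(1))
for z in (.082,.0846,.087):
    g=least_squares(res,[.549,.221,.217],args=(z,)); print(z,g.x.round(4),g.cost,g.fun.round(1))
np.save("ext.npy",f.x)
E
python3 fit2.py
```

```text
[0.5467 0.2299 0.0826 0.2117] [-0.5 -0.8 -0.6 -0.4  0.3  0.2 -0.  -0.1  0.3  1.  -0.1  0.7 -0.7 -2.7
  3.7]
0.082 [0.5468 0.2303 0.2121] 12.486846056053762 [-0.4 -0.7 -0.6 -0.3  0.2  0.1 -0.2 -0.3  0.4  1.2 -0.1  0.8 -0.7 -2.8
  3.7]
0.0846 [0.5461 0.2286 0.2102] 13.505585269210961 [-1.  -1.4 -0.8 -0.6  1.   0.7  0.6  0.4 -0.   0.6 -0.2  0.6 -0.8 -2.6
  3.6]
0.087 [0.5455 0.227  0.2085] 17.77966542701158 [-1.6 -2.  -1.  -0.9  1.7  1.4  1.3  1.  -0.4  0.1 -0.2  0.4 -0.8 -2.5
  3.5]
```

```bash
python3 - <<'E'
import io,contextlib
with contextlib.redirect_stdout(io.StringIO()):
    from fit2 import *
    i=bot.camera_info("scene"); j=bot.camera_info("side")
S=lambda u,v:(300+u/5-.4,190+v/5-.4); D=lambda u,v:(220+u/6-.4,135+v/6-.4)
sc=[(S(40,165),F(-82.5,-105,0)),(S(305,40),F(-82.5,105,0)),(S(208,128),F(-42,0,4)),(S(136,250),F(46,-105,0)),(S(418,130),F(46,105,0))]
sd=[(D(50,362),F(-82.5,105,0)),(D(250,492),F(-82.5,-105,0)),(D(188,378),F(-42,0,4)),(D(410,350),F(46,-105,0)),(D(205,235),F(46,105,0))]
for n,inf,ob in (("scene",i,sc),("side",j,sd)):
    g=least_squares(lambda q:np.concatenate([proj(inf,Wd([q[0],q[1],.0826,.212],L))[0]-px for px,L in ob]),[.547,.225])
    print(n,g.x.round(4),g.fun.reshape(-1,2).round(1))
for y in (.221,.225,.23):
    p=[.5467,y,.0826,.212]
    print(y,[ (np.array(proj(b,Wd(p,F(*L)))[0])-[430,110])*2.3+[299,0] for L in [(58,-76,8.7),(46,-105,0),(-42,0,4),(-60,-76,10)]])
E
```

```text
scene [0.5462 0.2231] [[-0.1 -1.1]
 [ 0.5  1.7]
 [-0.3 -0.8]
 [-0.1  0.4]
 [ 0.1 -0.1]]
side [0.5506 0.225 ] [[ 0.1  0.3]
 [-1.   0.5]
 [ 0.5 -0.2]
 [ 0.3 -0.5]
 [ 0.2 -0.2]]
0.221 [array([479.54385872, 380.49697546]), array([403.48269063, 351.89602276]), array([624.23862197, 161.15047094]), array([467.62519378, 117.66300572])]
0.225 [array([487.86483146, 382.23733107]), array([411.70331613, 353.62902815]), array([632.02664949, 163.02531422]), array([475.74605987, 119.59932823])]
0.23 [array([498.2389587 , 384.40677287]), array([421.95479737, 355.78994341]), array([641.73484624, 165.36408264]), array([485.87251911, 122.01558515])]
```

{"method": "drive_tool", "body": {"series": [[60,0,0.025,0,-0.008],[60,0,0.04,0,0],[60,0,0.05,0,0],[60,0,0.05,0,0],[60,0.003,0.05,-0.01,0],[60,0.003,0.04,-0.02,0],[60,0.002,0.03,-0.02,0],[60,0,0.02,-0.02,0],[60,0,0,0,0],[60,0,0,0,0]]}}

```text
clock: 7.7
position: [0.5601, 0.222, 0.221]
tool_rot: [-3.132, -0.013, -2.937]
force: [0.2, -0.9, -2.9]
grip_width: 0.0729
```

```bash
cat > st.py <<'E'
from h import *
from scipy.spatial.transform import Rotation as R
def eu(r): return R.from_euler('xyz',r)
s=bot.observe(); rg=eu([-3.118,.026,-2.797])*R.from_euler('z',0)
cov0=R.from_euler('z',.34454)
cov=eu(s['tool_rot'])*rg.inv()*cov0
print(round(float(s['clock']),2),np.round(s['position'],4),np.round(s['tool_rot'],3),'F',np.round(s['force'],1),'M',np.round(s['moment'],2),'w',round(float(s['grip_width']),4),'cover zyx deg',cov.as_euler('ZYX',degrees=True).round(2),'q',np.round(s['qpos'],2))
rail=np.array([.5945,.2358,.115]); yaw=.212
pc=np.array(s['position'])+cov.apply([0,0,.0259])   # bar centre z36 (TCP at rim+.0101)
r=cov.inv().apply(rail-pc)*1e3+[25,0,36]
print('rail in cover mm',r.round(1))
E
python3 st.py
python3 - <<'E'
from h import *
im=bot.grab_frame("scene"); np.save("sc9.npy",im); cv2.imwrite("pics/sc9.png",cv2.resize(im[150:320,280:460,::-1],None,fx=3.5,fy=3.5,interpolation=cv2.INTER_CUBIC))
im=bot.grab_frame("side"); cv2.imwrite("pics/sd9.png",cv2.resize(im[100:240,180:380,::-1],None,fx=4,fy=4,interpolation=cv2.INTER_CUBIC))
E
```

```text
7.7 [0.5601 0.222  0.221 ] [-3.132 -0.013 -2.937] F [ 0.2 -0.9 -2.9] M [ 0.01 -0.08 -0.02] w 0.0729 cover zyx deg [11.72  2.21  0.78] q [-0.17  0.53 -0.45  1.64  0.27  1.04  1.07]
rail in cover mm [ 65.6   5.1 -94.5]
```

View pics/sc9.png

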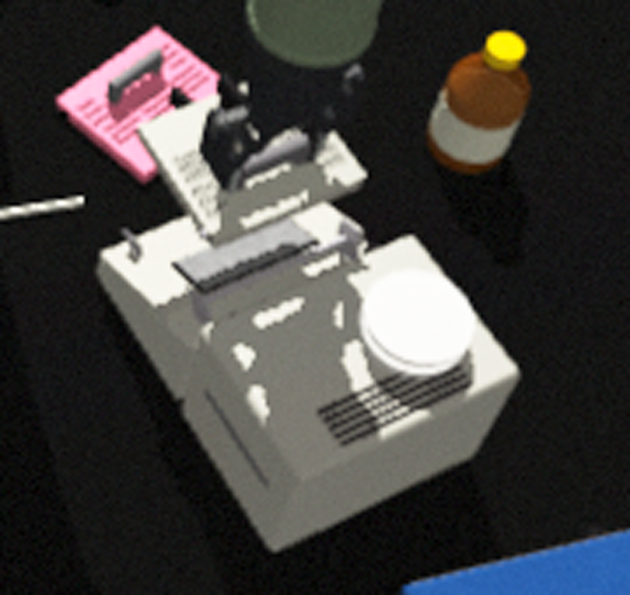

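View pics/sd9.png

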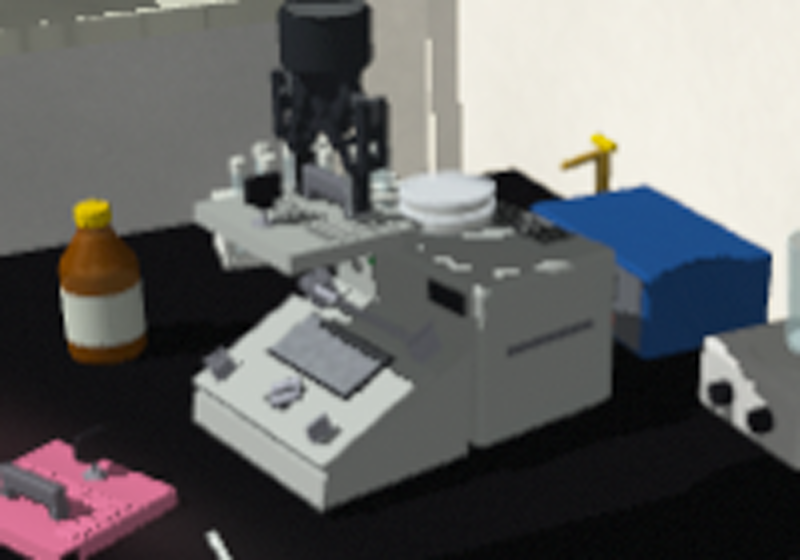

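```bash
cat >> st.py <<'E'
if __name__=="__main__":
  import sys
  if len(sys.argv)>1:
    i=bot.camera_info("scene"); j=bot.camera_info("side")
    for L in [(-65,-75,16),(-65,75,16),(65,75,16),(65,-75,16)]:
        X=pc+cov.apply((np.array(L)-[25,0,36])/1e3)
        print(L,'scene crop',((proj(i,X)[0]-[280,150]+.5)*3.5).round(1),'side crop',((proj(j,X)[0]-[180,100]+.5)*4).round(1))
E
python3 st.py 1
```

```text
7.8 [0.5603 0.2214 0.2217] [-3.132 -0.012 -2.938] F [-0.2 -0.7 -3.6] M [ 0.05 -0.09  0.  ] w 0.0728 cover zyx deg [11.66  2.16  0.78] q [-0.17  0.53 -0.45  1.64  0.27  1.04  1.07]
rail in cover mm [ 65.4   5.8 -95.2]
(-65, -75, 16) scene crop [137.9 122.5] side crop [287.2 255.6]
(-65, 75, 16) scene crop [286.8  63.9] side crop [191.8 202.8]
(65, 75, 16) scene crop [367.3 174.1] side crop [320.5 176.3]
(65, -75, 16) scene crop [213.7 238.5] side crop [421.5 224.3]
```

{"method": "drive_tool", "body": {"series": [[60,0.0125,0.0082,0,0.008],[60,0,0,-0.025,0],[60,0,0,-0.025,0],[60,0,0,-0.015,0],[60,0,0,0,0]]}}

```text
clock: 8.3
position: [0.5762, 0.2243, 0.1582]
tool_rot: [-3.13, -0.006, -2.938]
force: [-1.0, 0.0, -4.3]
grip_width: 0.0732
```

```bash
python3 st.py
```

```text
8.3 [0.5762 0.2243 0.1582] [-3.13  -0.006 -2.938] F [-1.   0.  -4.3] M [ 0.03 -0.08  0.05] w 0.0732 cover zyx deg [11.68  1.82  0.7 ] q [-0.19  0.63 -0.42  1.66  0.31  0.93  1.04]
rail in cover mm [ 46.6   7.1 -32.5]
```

{"method": "drive_tool", "body": {"series": [[60,-0.006,0.006,0,0.012],[60,0,0,0,0],[60,0,0,0,0]]}}

```text
clock: 8.6
position: [0.5708, 0.2305, 0.1609]
tool_rot: [-3.131, -0.003, -2.926]
force: [-0.3, 0.3, -3.7]
grip_width: 0.0728
```

```bash
python3 st.py 1;python3 - <<'E'
from h import *
im=bot.grab_frame("scene"); cv2.imwrite("pics/sc10.png",cv2.resize(im[170:300,290:440,::-1],None,fx=4.5,fy=4.5,interpolation=cv2.INTER_CUBIC))
im=bot.grab_frame("side"); cv2.imwrite("pics/sd10.png",cv2.resize(im[120:240,200:360,::-1],None,fx=5,fy=5,interpolation=cv2.INTER_CUBIC))
E
```

```text
8.6 [0.5708 0.2305 0.1609] [-3.131e+00 -3.000e-03 -2.926e+00] F [-0.3  0.3 -3.7] M [ 0.02 -0.06  0.03] w 0.0728 cover zyx deg [12.36  1.67  0.72] q [-0.2   0.62 -0.43  1.67  0.32  0.93  1.04]
rail in cover mm [ 50.6  -0.5 -35.1]
(-65, -75, 16) scene crop [144.4 173.3] side crop [301.1 321.6]
(-65, 75, 16) scene crop [287.3 113.9] side crop [205.4 265.6]
(65, 75, 16) scene crop [367.  221.4] side crop [329.1 235.2]
(65, -75, 16) scene crop [219.7 286.3] side crop [429.8 285.9]
```

View pics/sc10.png

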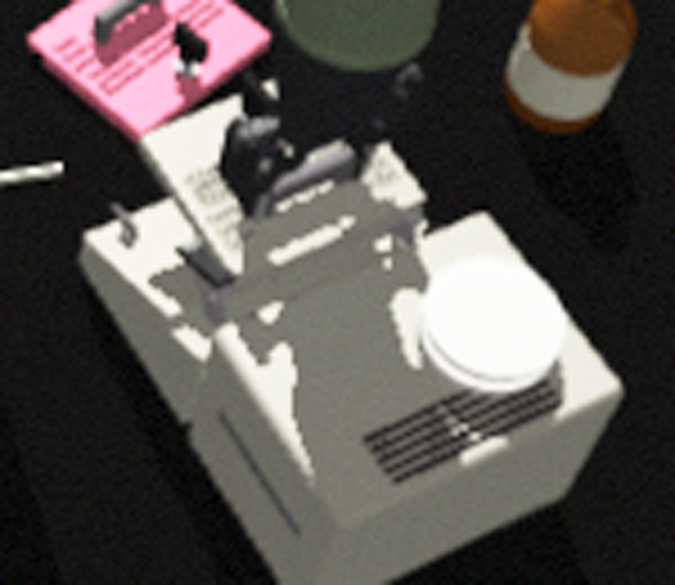

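View pics/sd10.png

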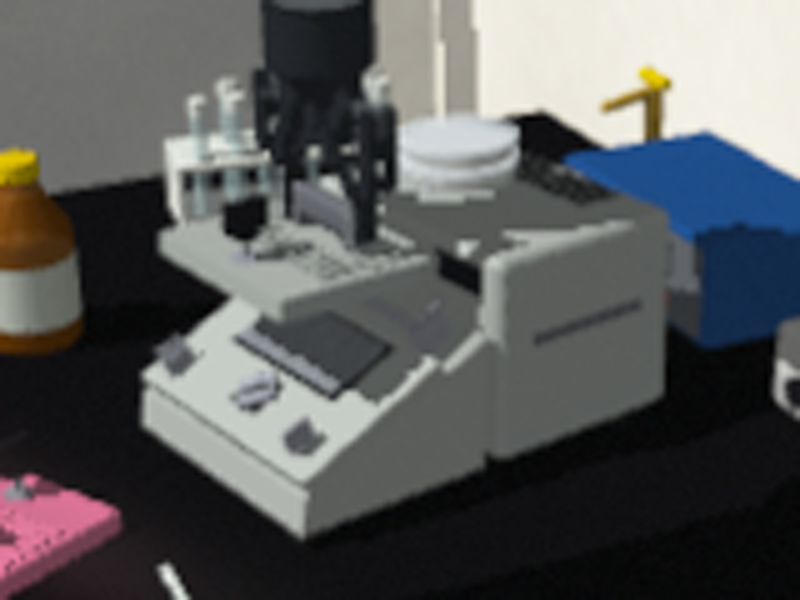

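```bash
python3 snap.py w11; python3 - <<'E'
from h import *
from scipy.spatial.transform import Rotation as R
i=np.load("w11i.npy",allow_pickle=True).item()
rg=R.from_euler('xyz',[-3.118,.026,-2.797]); s=bot.observe()
cov=R.from_euler('xyz',s['tool_rot'])*rg.inv()*R.from_euler('z',.34454)
pc=np.array(s['position'])+cov.apply([0,0,.0259])
for L in [(-65,-75,16),(-65,75,16),(65,75,16),(65,-75,16),(25,-37,46),(25,37,46)]:
    print(L,proj(i,pc+cov.apply((np.array(L)-[25,0,36])/1e3))[0].round(1))
for m in []: pass
im=np.load("w11.npy"); cv2.imwrite("pics/w11b.png",cv2.resize(im[40:400,40:540,::-1],None,fx=1.6,fy=1.6))
E
```

```text
8.75 [0.57067621 0.23045787 0.16050064] [-3.13061992 -0.0035773  -2.92616781] [ 0.04020142 -0.50659339 -3.25180735] 0.07279983505726552
(-65, -75, 16) [61.6 61.4]
(-65, 75, 16) [499.8  60.8]
(65, 75, 16) [442.2 366. ]
(65, -75, 16) [118.2 360.6]
(25, -37, 46) [170.3 334.6]
(25, 37, 46) [383.1 337.9]
```

View pics/w11b.png

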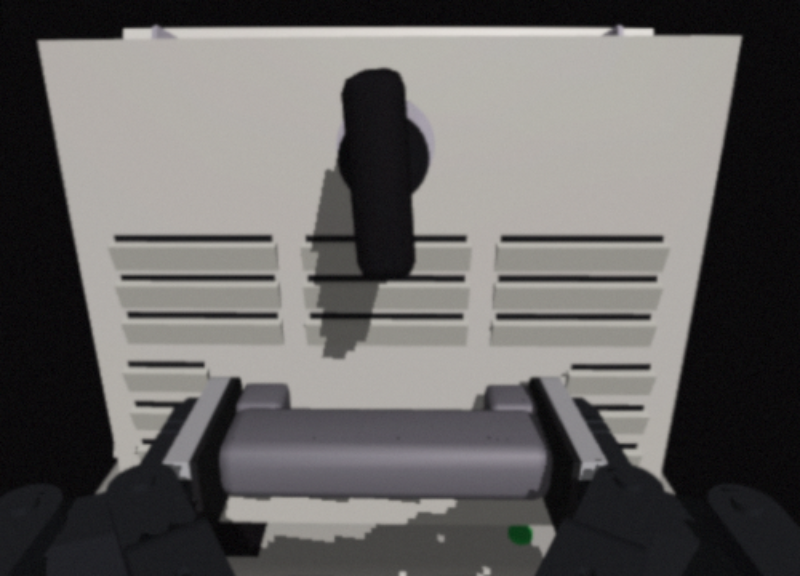

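{"method": "drive_tool", "body": {"series": [[60,-0.002,-0.001,-0.012,0],[60,0,0,-0.012,0],[60,0,0,0,0]]}}

```text
clock: 9.05
position: [0.5685, 0.2291, 0.1346]
tool_rot: [-3.13, -0.003, -2.926]
force: [-0.3, -0.4, -3.4]
grip_width: 0.0727
```

```bash
python3 st.py
```

```text
9.05 [0.5685 0.2291 0.1346] [-3.130e+00 -3.000e-03 -2.926e+00] F [-0.3 -0.4 -3.4] M [ 0.01 -0.01 -0.04] w 0.0727 cover zyx deg [12.35  1.67  0.71] q [-0.2   0.65 -0.42  1.7   0.33  0.88  1.02]
rail in cover mm [52.4  0.7 -8.7]
```

{"method": "drive_tool", "body": {"series": [[60,0,0,-0.005,0],[60,0,0,-0.004,0]]}}

```text
clock: 9.25
position: [0.5685, 0.2291, 0.1246]
tool_rot: [-3.13, -0.004, -2.926]
force: [-0.7, 0.6, -3.8]
grip_width: 0.073
```

```bash
python3 st.py
```

```text
9.25 [0.5685 0.2291 0.1246] [-3.13  -0.004 -2.926] F [-0.7  0.6 -3.8] M [ 0.05 -0.02 -0.01] w 0.073 cover zyx deg [12.34  1.7   0.72] q [-0.21  0.66 -0.41  1.7   0.34  0.86  1.02]
rail in cover mm [52.1  0.9  1.2]
```

{"method": "drive_tool", "body": {"series": [[60,0,0,-0.004,0],[60,0,0,0,0]]}}

```text
clock: 9.45
position: [0.5685, 0.2291, 0.1199]
tool_rot: [-3.13, -0.004, -2.926]
force: [-0.6, 0.5, -2.6]
grip_width: 0.0731
```

{"method": "drive_tool", "body": {"series": [[60,0,0,-0.003,0],[60,0,0,0,0]]}}

```text
clock: 9.65
position: [0.5689, 0.2296, 0.1186]
tool_rot: [-3.13, -0.002, -2.926]
force: [0.3, 0.1, -4.3]
grip_width: 0.0727
```

```bash
python3 st.py;python3 - <<'E'
from h import *
im=bot.grab_frame("scene"); cv2.imwrite("pics/sc12.png",cv2.resize(im[170:300,290:440,::-1],None,fx=4.5,fy=4.5,interpolation=cv2.INTER_CUBIC))
im=bot.grab_frame("side"); cv2.imwrite("pics/sd12.png",cv2.resize(im[120:240,200:360,::-1],None,fx=5,fy=5,interpolation=cv2.INTER_CUBIC))
E
```

```text
9.65 [0.5689 0.2296 0.1186] [-3.130e+00 -2.000e-03 -2.926e+00] F [ 0.3  0.1 -4.3] M [-0.1  -0.06  0.12] w 0.0727 cover zyx deg [12.36  1.61  0.71] q [-0.21  0.67 -0.41  1.71  0.35  0.85  1.01]
rail in cover mm [51.4  0.5  7.2]
```

View pics/sd12.png

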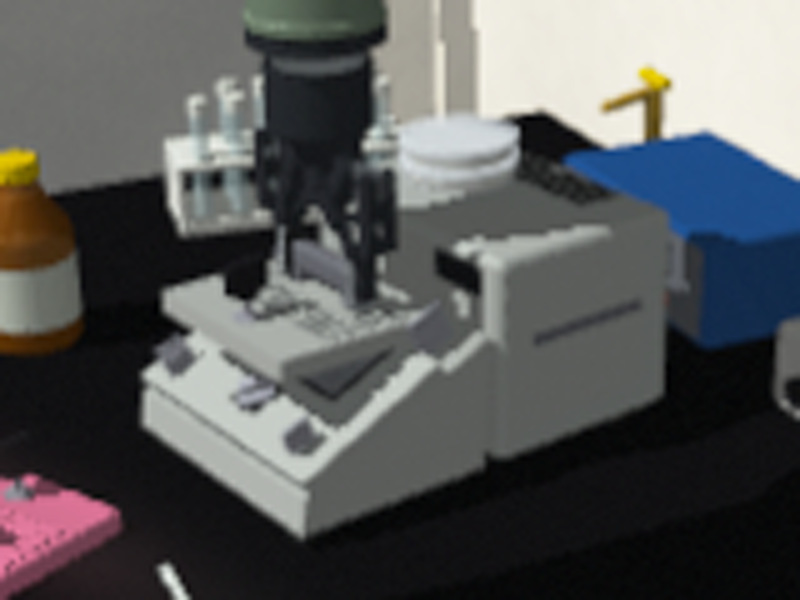

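View pics/sc12.png

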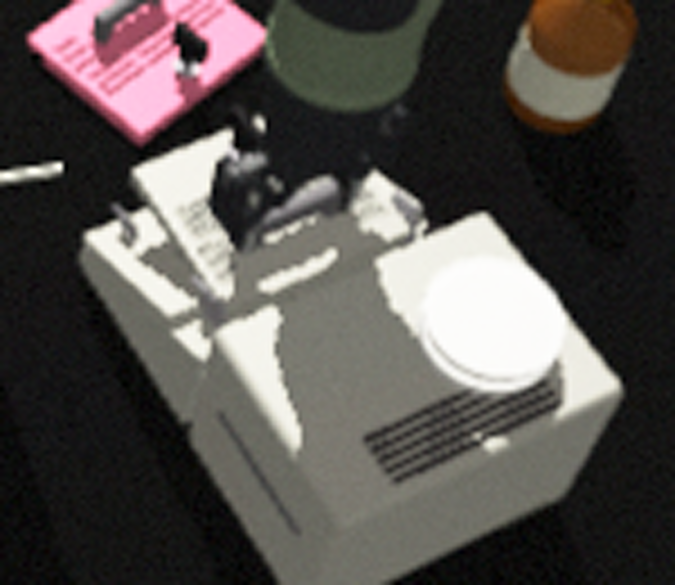

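{"method": "drive_tool", "body": {"series": [[60,-0.003,-0.0006,-0.0005,0],[60,-0.002,-0.0004,0,0]]}}

```text
clock: 9.95
position: [0.5646, 0.2289, 0.1183]
tool_rot: [-3.131, -0.0, -2.927]
force: [0.3, -0.2, -1.0]
grip_width: 0.073
```

{"method": "drive_tool", "body": {"series": [[60,-0.002,-0.0004,0,0],[60,-0.002,-0.0004,0,0]]}}

```text
clock: 10.15
position: [0.5602, 0.2279, 0.1183]
tool_rot: [-3.131, -0.0, -2.927]
force: [0.8, 0.9, 0.1]
grip_width: 0.0728
```

```bash
python3 st.py
```

```text
10.15 [0.5602 0.2279 0.1183] [-3.131 -0.    -2.927] F [0.8 0.9 0.1] M [-0.04 -0.54  0.04] w 0.0728 cover zyx deg [12.34  1.5   0.75] q [-0.21  0.65 -0.41  1.73  0.35  0.83  1.  ]
rail in cover mm [60.2  0.3  7.7]
```

{"method": "drive_tool", "body": {"series": [[60,-0.002,-0.0004,0,0],[60,-0.002,-0.0004,0,0]]}}

```text
clock: 10.35
position: [0.5599, 0.2278, 0.1185]
tool_rot: [-3.133, 0.008, -2.926]
force: [20.7, 4.6, -15.1]
grip_width: 0.0731
```

```bash
python3 st.py
```

```text
10.35 [0.5599 0.2278 0.1185] [-3.133  0.008 -2.926] F [ 20.7   4.6 -15.1] M [ 0.96 -4.23  0.37] w 0.0731 cover zyx deg [12.34  1.02  0.85] q [-0.21  0.65 -0.41  1.74  0.35  0.82  1.  ]
rail in cover mm [60.6  0.4  7.2]
```

{"method": "drive_tool", "body": {"series": [[60,0.001,0.0002,0,0],[60,-0.0018,-0.0004,-0.0024,0],[60,-0.0018,-0.0004,-0.0025,0]], "newtons": 20}}

```text
clock: 10.65
position: [0.5593, 0.2277, 0.1153]
tool_rot: [-3.133, 0.014, -2.927]
force: [-4.2, -3.8, 16.7]
grip_width: 0.0726
```

```bash
python3 st.py;python3 - <<'E'
from h import *
im=bot.grab_frame("side"); cv2.imwrite("pics/sd13.png",cv2.resize(im[120:240,200:360,::-1],None,fx=5,fy=5,interpolation=cv2.INTER_CUBIC))
E
python3 snap.py w13
```

```text
10.65 [0.5593 0.2277 0.1153] [-3.133  0.014 -2.927] F [-4.2 -3.8 16.7] M [-0.36  0.47  0.24] w 0.0726 cover zyx deg [12.3   0.71  0.89] q [-0.21  0.65 -0.41  1.75  0.36  0.8   0.99]
rail in cover mm [61.1  0.5 10.3]
10.75 [0.55917951 0.22765759 0.11517412] [-3.13357854  0.0135162  -2.92734996] [ 2.71913843 -1.20348339 10.40290649] 0.07263445646025961
```

View pics/sd13.png

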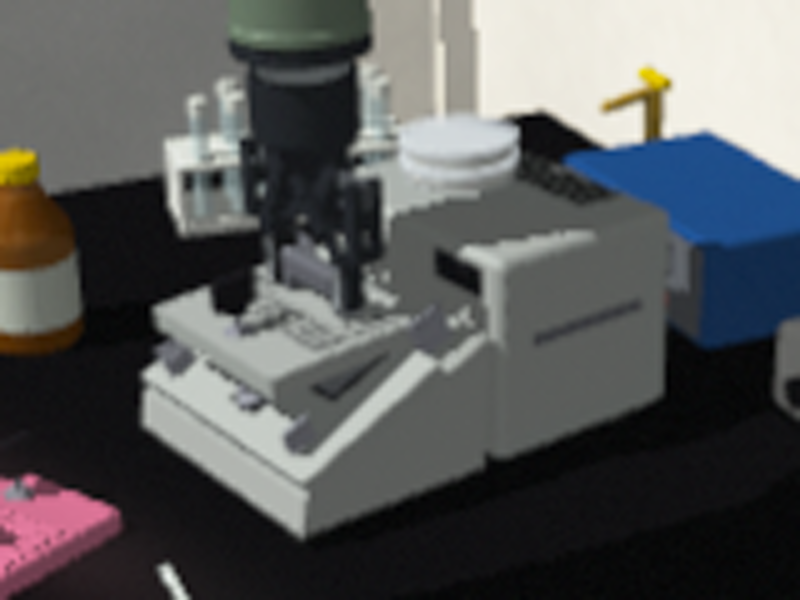

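View pics/w13.png

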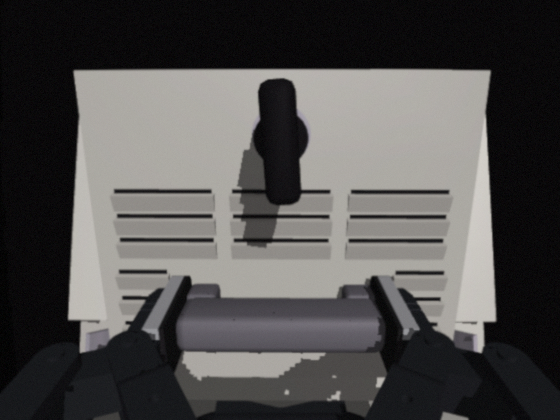

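{"method": "drive_tool", "body": {"series": [[60,-0.001,-0.0002,-0.0025,0],[60,-0.001,-0.0002,-0.0025,0],[60,-0.001,-0.0002,-0.0025,0]]}}

```text
clock: 11.05
position: [0.5574, 0.2273, 0.1114]
tool_rot: [-3.133, 0.019, -2.929]
force: [-6.4, -3.9, 19.0]
grip_width: 0.0729
```

```bash
python3 st.py;python3 - <<'E'
from h import *
im=bot.grab_frame("side"); cv2.imwrite("pics/sd14.png",cv2.resize(im[120:240,200:360,::-1],None,fx=5,fy=5,interpolation=cv2.INTER_CUBIC))
E
python3 snap.py w14
```

```text
11.05 [0.5574 0.2273 0.1114] [-3.133  0.019 -2.929] F [-6.4 -3.9 19. ] M [-0.55  0.23  0.2 ] w 0.0729 cover zyx deg [12.22  0.42  0.89] q [-0.22  0.65 -0.4   1.76  0.36  0.79  0.99]
rail in cover mm [63.   0.6 14. ]
11.15 [0.55734171 0.2272491  0.11121526] [-3.13356455  0.01848427 -2.92878187] [-2.53663566 -3.6539353  15.75350275] 0.0727089356957843
```

View pics/sd14.png

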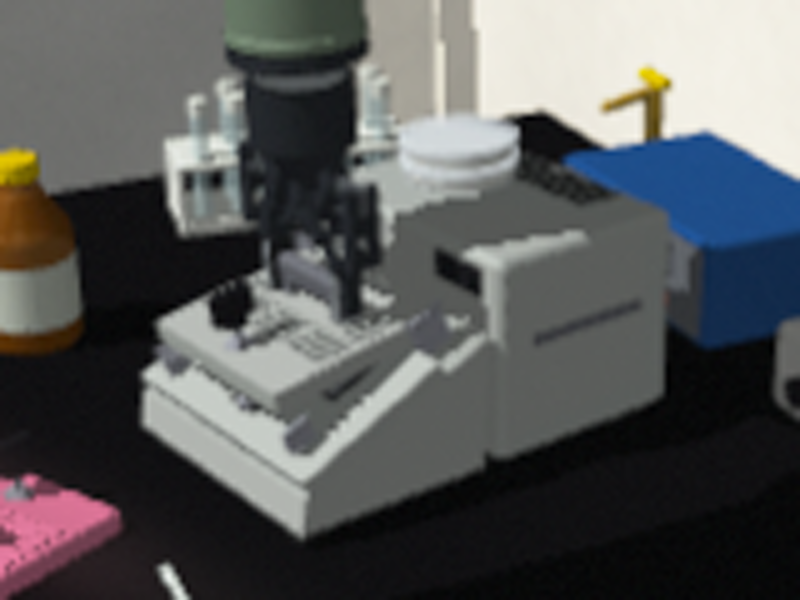

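View pics/w14.png

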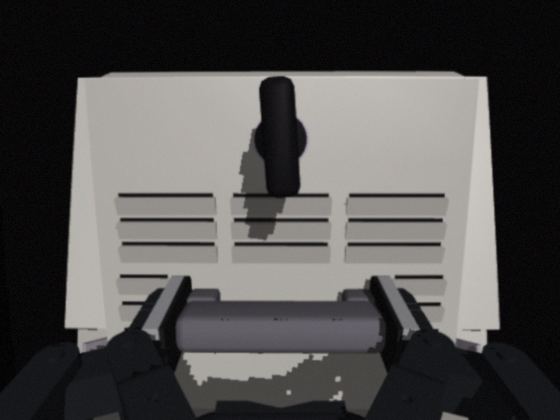

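{"method": "drive_tool", "body": {"series": [[60,-0.0015,-0.0003,-0.0025,0],[60,-0.0015,-0.0003,-0.0025,0],[60,-0.001,-0.0002,-0.0025,0],[60,-0.001,-0.0002,-0.0025,0]]}}

```text
clock: 11.55
position: [0.5561, 0.2271, 0.1076]
tool_rot: [-3.135, 0.03, -2.931]
force: [-4.3, -6.2, 27.1]
grip_width: 0.0726
```

```bash
python3 st.py;python3 - <<'E'
from h import *
im=bot.grab_frame("side"); cv2.imwrite("pics/sd15.png",cv2.resize(im[120:240,200:360,::-1],None,fx=5,fy=5,interpolation=cv2.INTER_CUBIC))
E
python3 snap.py w15
```

```text
11.55 [0.5561 0.2271 0.1076] [-3.135  0.03  -2.931] F [-4.3 -6.2 27.1] M [-0.04 -0.12 -0.07] w 0.0726 cover zyx deg [12.06 -0.25  0.95] q [-0.22  0.65 -0.4   1.78  0.37  0.76  0.97]
rail in cover mm [64.4  0.6 17.4]
11.65 [0.55616142 0.2270495  0.10759526] [-3.13449114  0.03037808 -2.93151183] [-5.14359521 -4.74980267 25.15452625] 0.07266390493592051
```

View pics/sd15.png

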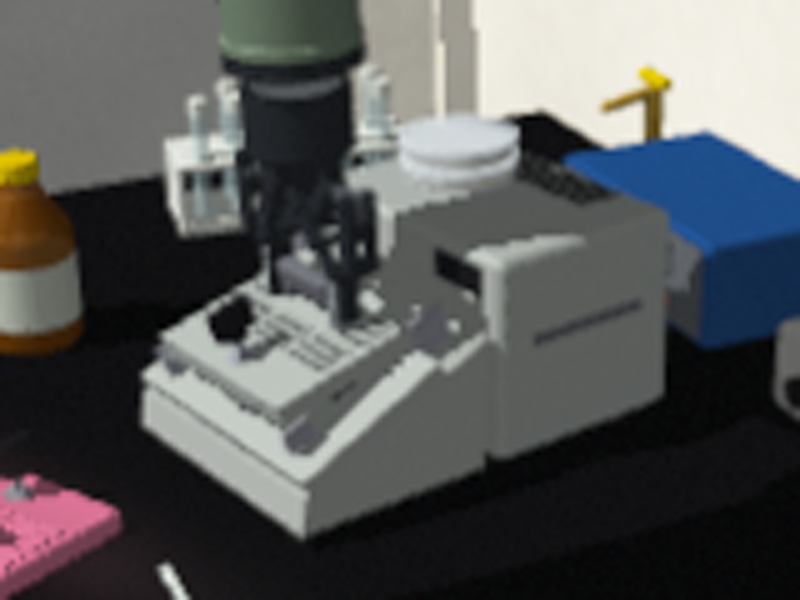

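View pics/w15.png

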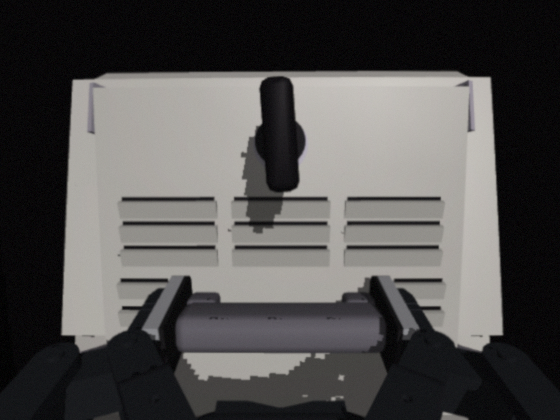

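{"method": "drive_tool", "body": {"series": [[60,0,0,0.001,0],[100,0,0,0,0],[100,0,0,0,0],[100,0,0,0,0]]}}

```text
clock: 12.05
position: [0.5551, 0.2269, 0.1089]
tool_rot: [-3.134, 0.029, -2.932]
force: [-0.2, -0.2, -0.1]
grip_width: 0.0856
```

```bash
python3 st.py;python3 - <<'E'
from h import *
im=bot.grab_frame("side"); cv2.imwrite("pics/sd16.png",cv2.resize(im[120:240,200:360,::-1],None,fx=5,fy=5,interpolation=cv2.INTER_CUBIC))
E
python3 snap.py w16
```

```text
12.05 [0.5551 0.2269 0.1089] [-3.134  0.029 -2.932] F [-0.2 -0.2 -0.1] M [ 0.01  0.   -0.03] w 0.0856 cover zyx deg [12.06 -0.19  0.93] q [-0.22  0.65 -0.4   1.78  0.37  0.76  0.97]
rail in cover mm [65.5  0.6 16.1]
12.15 [0.55514024 0.22687763 0.10885264] [-3.13427015  0.02940644 -2.93164511] [-1.21153937  0.05588622 -0.55596723] 0.08543593618622443
```

View pics/sd16.png

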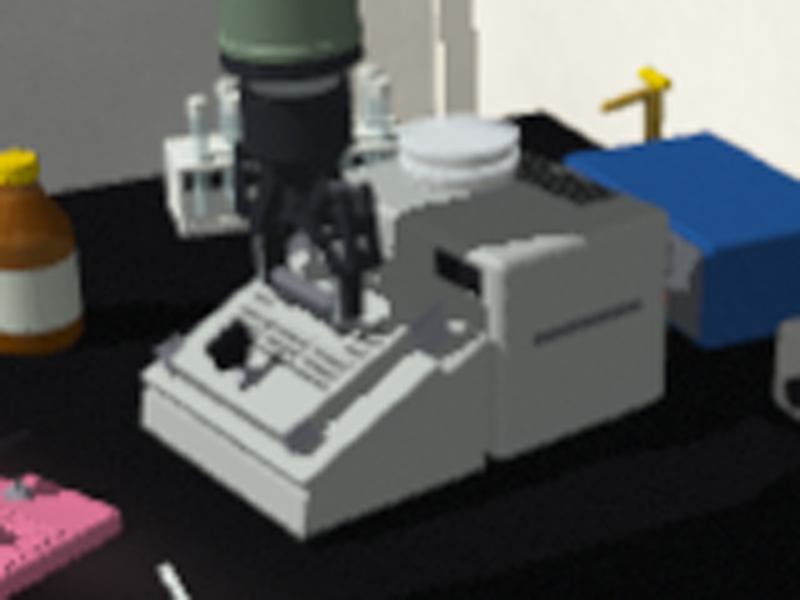

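View pics/w16.png

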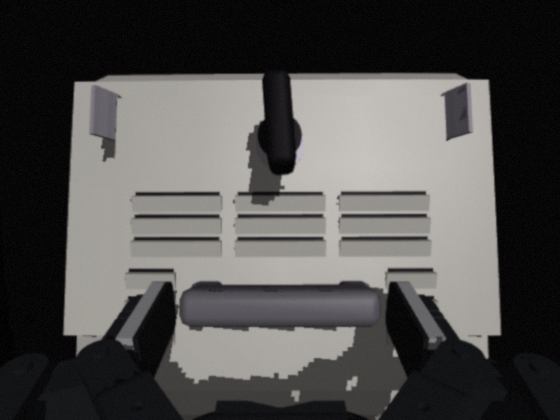

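```bash
cat > seat.py <<'E'
from ext import *
import sys
i=np.load(sys.argv[1]+"i.npy",allow_pickle=True).item()
p=[.5467,.2255,.0826,.212]
for n,L in dict(faceFL=(-82.5,-105,0),faceFR=(-82.5,105,0),covFL=(-65,-75,16),covFR=(-65,75,16),barL=(25,-37,36),barR=(25,37,36),barTL=(25,-37,46),wingtop=(-42,0,58),trough46L=(46,-105,0),trough46R=(46,105,0)).items():
    print(n,proj(i,Wd(p,F(*L)))[0].round(1), '+8:',proj(i,Wd(p,F(L[0]+8,L[1],L[2])))[0].round(1))
E
python3 seat.py w16
```

```text
faceFL [78.5 79.3] +8: [77.7 94.2]
faceFR [484.6  78.3] +8: [485.4  93.3]
covFL [120.7 100. ] +8: [120.  116.6]
covFR [441.1  99.3] +8: [441.8 116. ]
barL [185.9 302.7] +8: [185.5 323.3]
barR [374.1 303.1] +8: [374.4 323.8]
barTL [178.8 307.3] +8: [178.4 329.5]
wingtop [279.4 118. ] +8: [279.4 140.6]
trough46L [ 66.8 332.5] +8: [ 66.2 349.1]
trough46R [496.  333.7] +8: [496.6 350.5]
```

```bash
python3 -c "
import numpy as np,cv2
a=np.load('w7.npy');b=np.load('sd.npy');c=np.load('sc.npy')
A=cv2.resize(a[160:230,500:560,::-1],None,fx=6,fy=6,interpolation=cv2.INTER_CUBIC)
B=cv2.resize(b[185:210,238:264,::-1],None,fx=14,fy=16.8,interpolation=cv2.INTER_CUBIC)
cv2.imwrite('pics/slot.png',np.hstack([A,B]))"
```

```text
(no output)
```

View pics/slot.png

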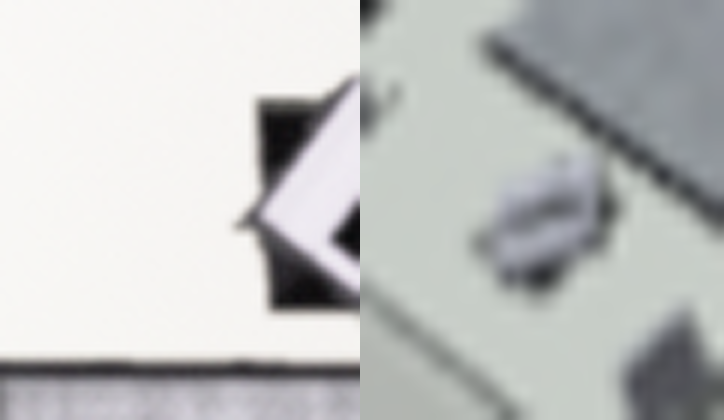

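```bash
python3 - <<'E'
from ext import *
p=[.5467,.2255,.0826,.212]
j=bot.camera_info("side"); a=np.load("w7i.npy",allow_pickle=True).item()
def toface(info,px,z=4):
    o,d=ray(info,px); c,s=np.cos(p[3]),np.sin(p[3]); Rz=np.array([[c,-s,0],[s,c,0],[0,0,1]])
    Ry=np.array([[c25,0,-s25],[0,1,0],[s25,0,c25]]); Rm=Rz@Ry
    o2=Rm.T@(o-np.array(p[:3])); d2=Rm.T@d; return (o2+d2*(z/1e3-o2[2])/d2[2])*1e3
q=[toface(j,(238+u/14-.5,185+v/16.8-.5)) for u,v in [(145,220),(225,198)]]
print(np.round(q,1),np.arctan2(*(q[1]-q[0])[[1,0]]))
pl=[toface(j,(238+u/14-.5,185+v/16.8-.5)) for u,v in [(115,240),(170,275),(255,195),(200,155)]]; print('plate',np.round(pl,1))
w=[toface(a,(500+u/6-.5,160+v/6-.5)) for u,v in [(260,215),(355,80),(355,285),(332,238),(357,203),(357,257)]]
print(np.round(w,1)); print('e1',np.arctan2(*(w[1]-w[0])[[1,0]]),'e2',np.arctan2(*(w[2]-w[0])[[1,0]]),np.arctan2(*(w[4]-w[3])[[1,0]]),np.arctan2(*(w[5]-w[3])[[1,0]]))
E
```

```text
[[-47.1   9.    4. ]
 [-31.5  -6.5   4. ]] -0.7800268874463758
plate [[-55.2  11.8   4. ]
 [-53.7 -11.6   4. ]
 [-26.6 -13.6   4. ]
 [-26.8  11.2   4. ]]
[[-40.4 -16.8   4. ]
 [-60.6  -1.3   4. ]
 [-30.3  -3.3   4. ]
 [-37.2  -6.3   4. ]
 [-42.4  -2.2   4. ]
 [-34.4  -2.7   4. ]]
e1 2.4874534109792745 e2 0.9286323101239464 2.4782063673243724 0.9127021538451193
```

```bash
python3 - <<'E'
from ext import *
i=np.load("w16i.npy",allow_pickle=True).item(); p=[.5467,.2255,.0826,.212]
for th in (-.1,0,.1,.2):
    print(th,[proj(i,Wd(p,F(-42+r*np.cos(th),r*np.sin(th),z)))[0].round(0) for r in (-17,17) for z in (34,58)])
im=np.load("w16.npy"); v=cv2.convertScaleAbs(im[60:200,220:340,::-1],alpha=2.0); cv2.imwrite("pics/wing16.png",cv2.resize(v,None,fx=4,fy=4,interpolation=cv2.INTER_CUBIC))
E
```

```text
-0.1 [array([284.,  97.]), array([284.,  71.]), array([276., 178.]), array([274., 166.])]
0 [array([280.,  97.]), array([279.,  71.]), array([280., 178.]), array([279., 166.])]
0.1 [array([276.,  97.]), array([275.,  71.]), array([284., 177.]), array([284., 166.])]
0.2 [array([272.,  98.]), array([270.,  72.]), array([288., 177.]), array([289., 165.])]
```

View pics/wing16.png

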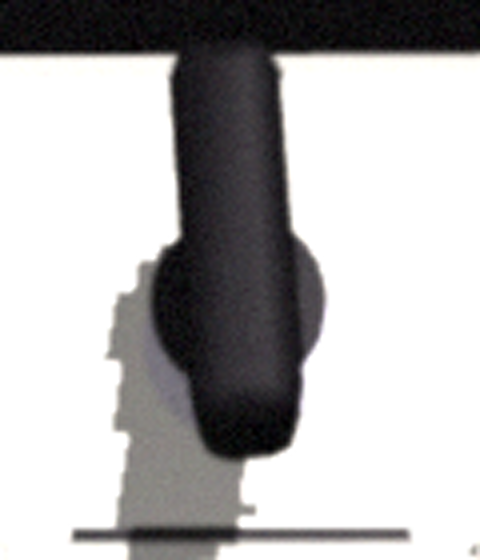

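{"method": "drive_tool", "body": {"series": [[100,0,0,0.03,0],[100,0,0,0.04,0],[40,-0.02,-0.004,0.01,0.028],[40,-0.025,-0.005,0,0.028],[40,-0.02,-0.004,0,0],[40,0,0,-0.02,0],[40,0,0,0,0],[40,0,0,0,0]]}}

```text
clock: 12.95
position: [0.487, 0.2134, 0.1709]
tool_rot: [-3.134, 0.028, -2.873]
force: [-0.2, 0.9, 0.4]
grip_width: 0.0342
```

```bash
cat > wg.py <<'E'
from ext import *
import sys
p=[.5467,.2255,.0826,.212]
s=bot.observe(); P=np.array(s['position'])
z=float(sys.argv[1]) if len(sys.argv)>1 else 43
T=Wd(p,F(-42,0,z))[0]
print(round(float(s['clock']),2),'P',P.round(4),'rot',np.round(s['tool_rot'],3),'F',np.round(s['force'],1),'M',np.round(s['moment'],2),'w',round(float(s['grip_width']),4),'q',np.round(s['qpos'],2))
psi=(s['tool_rot'][2]-np.pi-p[3]+np.pi)%(2*np.pi)-np.pi
c,sn=np.cos(p[3]),np.sin(p[3]); d=P-p[:3]; L=np.array([c*d[0]+sn*d[1],-sn*d[0]+c*d[1],d[2]])*1e3
I=[L[0]*c25+L[2]*s25,L[1],-L[0]*s25+L[2]*c25]
print('target',T.round(4),'delta mm',((T-P)*1e3).round(1),'psi',round(psi,3),'wing th',round(np.arctan2(np.sin(psi),np.cos(psi)*c25),3),'TCP in intake',np.round(I,1))
E
python3 wg.py; python3 snap.py w17
```

```text
12.95 P [0.487  0.2134 0.1709] rot [-3.134  0.028 -2.873] F [-0.2  0.9  0.4] M [-0.04  0.02  0.04] w 0.0342 q [-0.18  0.47 -0.47  1.91  0.31  0.8   1.02]
target [0.4917 0.2137 0.1038] delta mm [  4.7   0.3 -67.1] psi 0.057 wing th 0.062 TCP in intake [-17.9   0.7 105.8]
13.0 [0.48698139 0.21328677 0.17077312] [-3.1339091   0.02753973 -2.87313008] [ 0.30863124  0.01725921 -0.43001474] 0.03400047875661609
```

View pics/w17.png

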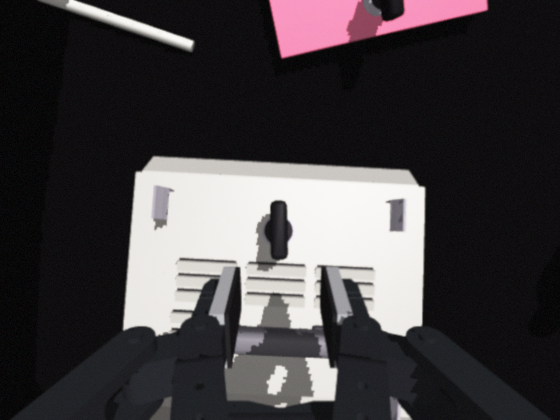

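{"method": "drive_tool", "body": {"series": [[40,0.0047,0.0003,-0.02,0],[40,0,0,-0.025,0],[40,0,0,-0.01,0],[40,0,0,0,0]]}}

```text
clock: 13.4
position: [0.4941, 0.2145, 0.1165]
tool_rot: [-3.135, 0.031, -2.874]
force: [0.2, -0.8, 0.3]
grip_width: 0.034
```

```bash
python3 wg.py; python3 snap.py w18
```

```text
13.4 P [0.4941 0.2145 0.1165] rot [-3.135  0.031 -2.874] F [ 0.2 -0.8  0.3] M [-0.04  0.04  0.01] w 0.034 q [-0.21  0.56 -0.43  1.94  0.37  0.7   0.97]
target [0.4917 0.2137 0.1038] delta mm [ -2.4  -0.8 -12.7] psi 0.055 wing th 0.061 TCP in intake [-34.4   0.3  53.4]
13.45 [0.4942679  0.21460307 0.11715297] [-3.13472291  0.03151122 -2.8741891 ] [-0.46791063  0.78473798  0.24153817] 0.034146980466655465
```

View pics/w18.png

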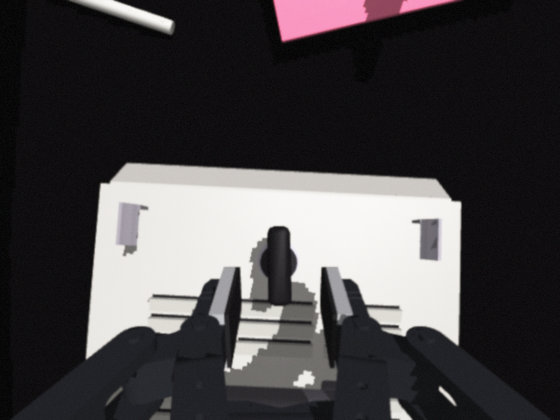

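{"method": "drive_tool", "body": {"series": [[40,-0.0024,-0.0008,-0.007,0],[40,0,0,-0.005,0],[40,0,0,0,0]]}}

```text
clock: 13.75
position: [0.4927, 0.2142, 0.1064]
tool_rot: [-3.135, 0.034, -2.875]
force: [-0.7, -1.0, 0.2]
grip_width: 0.034
```

```bash
python3 wg.py; python3 snap.py w19;python3 - <<'E'
from h import *
im=bot.grab_frame("side"); cv2.imwrite("pics/sd19.png",cv2.resize(im[120:240,200:360,::-1],None,fx=5,fy=5,interpolation=cv2.INTER_CUBIC))
E
```

```text
13.75 P [0.4927 0.2142 0.1064] rot [-3.135  0.034 -2.875] F [-0.7 -1.   0.2] M [-0.04  0.05  0.02] w 0.034 q [-0.22  0.57 -0.42  1.95  0.39  0.67  0.96]
target [0.4917 0.2137 0.1038] delta mm [-1.  -0.5 -2.6] psi 0.055 wing th 0.061 TCP in intake [-39.9   0.3  44.9]
13.8 [0.49275722 0.21424084 0.10666983] [-3.13505402  0.03438895 -2.87446767] [-0.30288925 -0.69258642 -0.58146997] 0.03410032610425022
```

View pics/w19.png

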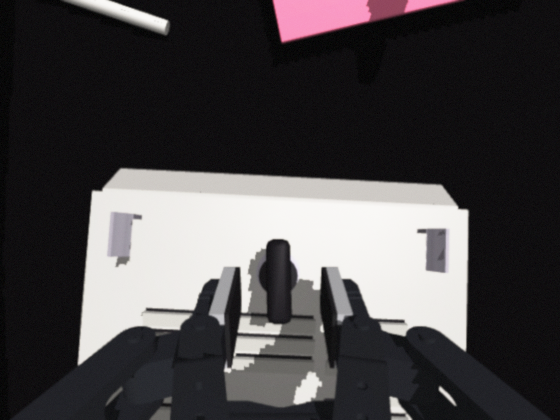

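View pics/sd19.png

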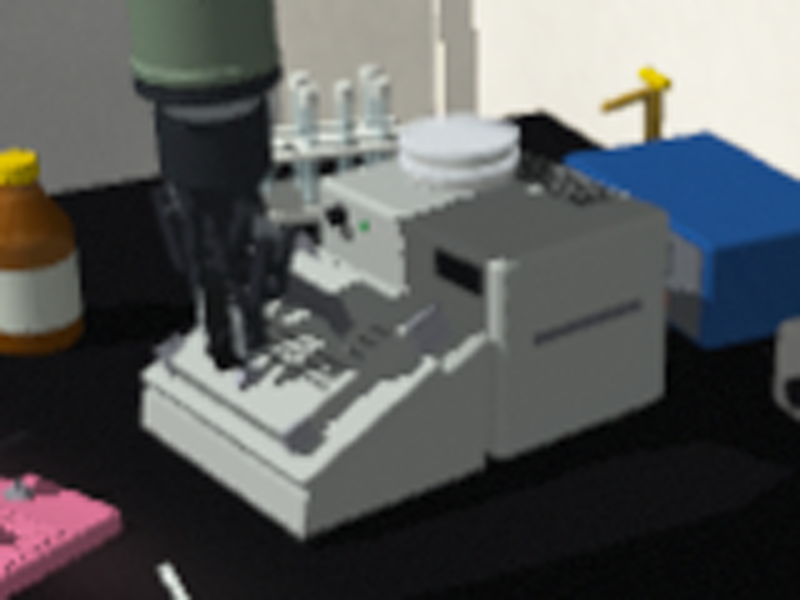

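{"method": "drive_tool", "body": {"series": [[15,-0.001,-0.0005,-0.0025,0],[15,0,0,0,0],[15,0,0,0,0]], "newtons": 20}}

```text
clock: 14.15
position: [0.492, 0.2138, 0.1046]
tool_rot: [-3.135, 0.035, -2.875]
force: [0.0, 0.5, 0.2]
grip_width: 0.0129
```

```bash
python3 wg.py
```

```text
14.15 P [0.492  0.2138 0.1046] rot [-3.135  0.035 -2.875] F [0.  0.5 0.2] M [-0.03  0.03 -0.04] w 0.0129 q [-0.22  0.57 -0.41  1.95  0.39  0.66  0.95]
target [0.4917 0.2137 0.1038] delta mm [-0.3 -0.2 -0.8] psi 0.055 wing th 0.061 TCP in intake [-41.4   0.1  43.6]
```

{"method": "drive_tool", "body": {"series": [[18,0,0,0,-0.13],[18,0,0,0,-0.13],[19,0,0,0,-0.13],[19,0,0,0,-0.13],[19,0,0,0,-0.13],[19,0,0,0,0]]}}

```text
clock: 14.75
position: [0.4925, 0.2122, 0.1048]
tool_rot: [-3.134, 0.036, 2.733]
force: [0.3, -1.4, -1.0]
grip_width: 0.0163
```

```bash
python3 wg.py; python3 snap.py w20
```

```text
14.75 P [0.4925 0.2122 0.1048] rot [-3.134  0.036  2.733] F [ 0.3 -1.4 -1. ] M [-0.23  0.02  0.01] w 0.0163 q [-0.37  0.56 -0.22  1.95  0.25  0.65  0.4 ]
target [0.4917 0.2137 0.1038] delta mm [-0.8  1.4 -1. ] psi -0.621 wing th -0.668 TCP in intake [-41.1  -1.6  43.7]
14.8 [0.49252217 0.21229747 0.10478089] [-3.1341068   0.03616169  2.73744226] [-0.27405381 -1.20821065 -2.29707492] 0.01625000711714194
```

View pics/w20.png

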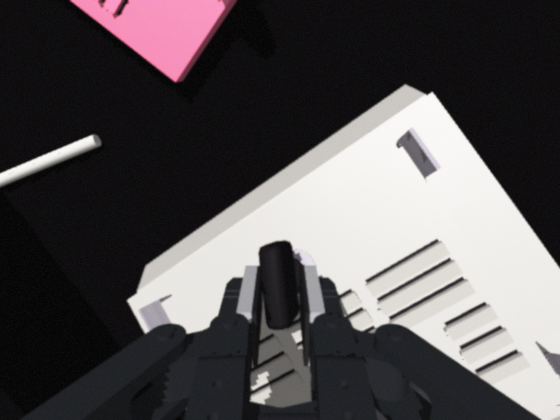

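{"method": "drive_tool", "body": {"series": [[19,-0.0008,0.0014,-0.001,0],[2,0,0,0,0],[2,0,0,0,0],[2,0,0,0,0]], "newtons": 30}}

```text
clock: 15.2
position: [0.4916, 0.2127, 0.1038]
tool_rot: [-3.133, 0.036, 2.748]
force: [-0.8, -3.2, 2.5]
grip_width: 0.0121
```

```bash
python3 wg.py; python3 snap.py w21; python3 -c "
import numpy as np,cv2
a=np.load('w21.npy');cv2.imwrite('pics/w21c.png',cv2.resize(cv2.convertScaleAbs(a[220:400,180:400,::-1],alpha=1.8),None,fx=3,fy=3))"
```

```text
15.2 P [0.4916 0.2127 0.1038] rot [-3.133  0.036  2.748] F [-0.8 -3.2  2.5] M [-0.26  0.18  0.1 ] w 0.0121 q [-0.37  0.56 -0.23  1.95  0.26  0.65  0.41]
target [0.4917 0.2137 0.1038] delta mm [0.1 0.9 0. ] psi -0.605 wing th -0.652 TCP in intake [-42.3  -0.9  43.1]
15.25 [0.4916368  0.21271259 0.10378464] [-3.1329058   0.03620531  2.74786882] [-1.29076521 -2.95168831  2.52455444] 0.012775557333989716
```

View pics/w21c.png

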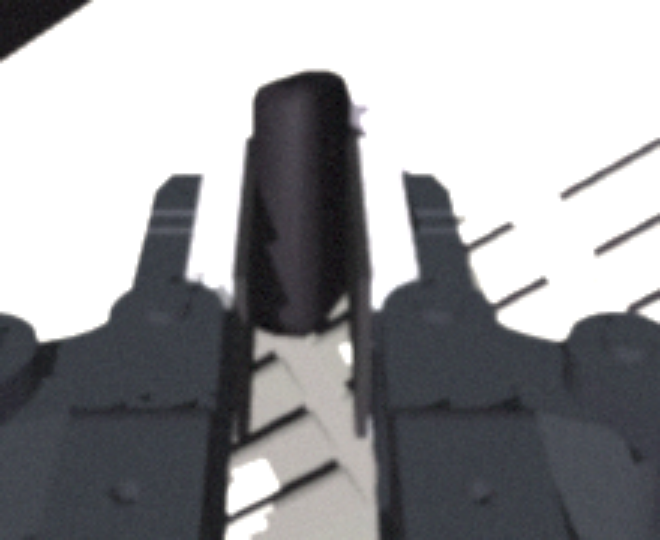

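{"method": "drive_tool", "body": {"series": [[2,0.001,0.0002,-0.0022,0],[2,0.001,0.0002,-0.0022,0]]}}

```text
clock: 15.45
position: [0.4936, 0.213, 0.0993]
tool_rot: [-3.133, 0.036, 2.749]
force: [-1.8, -5.4, 3.3]
grip_width: 0.0127
```

```bash
python3 wg.py
```

```text
15.45 P [0.4936 0.213  0.0993] rot [-3.133  0.036  2.749] F [-1.8 -5.4  3.3] M [-0.53  0.29  0.18] w 0.0127 q [-0.37  0.57 -0.23  1.95  0.26  0.64  0.41]
target [0.4917 0.2137 0.1038] delta mm [-1.9  0.7  4.5] psi -0.605 wing th -0.652 TCP in intake [-42.3  -1.1  38.2]
```

{"method": "drive_tool", "body": {"series": [[2,0.001,0.0002,-0.0022,0],[2,0.001,0.0002,-0.0022,0]]}}

```text
clock: 15.65
position: [0.4958, 0.2132, 0.0945]
tool_rot: [-3.133, 0.036, 2.749]
force: [-1.3, -3.9, 4.7]
grip_width: 0.0125
```

```bash
python3 wg.py; python3 snap.py w22
```

```text
15.65 P [0.4958 0.2132 0.0945] rot [-3.133  0.036  2.749] F [-1.3 -3.9  4.7] M [-0.44  0.28  0.18] w 0.0125 q [-0.37  0.58 -0.22  1.94  0.27  0.63  0.4 ]
target [0.4917 0.2137 0.1038] delta mm [-4.1  0.5  9.3] psi -0.605 wing th -0.651 TCP in intake [-42.4  -1.3  32.9]
15.7 [0.49591675 0.21321397 0.09420019] [-3.13245881  0.03614021  2.7488856 ] [-0.95801006 -4.05994625  4.63306238] 0.012216990000484665
```

{"method": "drive_tool", "body": {"series": [[2,0.001,0.0002,-0.0022,0],[2,0.0006,0.0002,-0.0014,0]]}}

```text
clock: 15.9
position: [0.4977, 0.2136, 0.0904]
tool_rot: [-3.132, 0.036, 2.749]
force: [-2.8, -5.4, 5.3]
grip_width: 0.0127
```

```bash
python3 wg.py; python3 snap.py w22
```

```text
15.9 P [0.4977 0.2136 0.0904] rot [-3.132  0.036  2.749] F [-2.8 -5.4  5.3] M [-0.65  0.35  0.19] w 0.0127 q [-0.37  0.59 -0.22  1.94  0.27  0.63  0.4 ]
target [0.4917 0.2137 0.1038] delta mm [-5.9  0.1 13.4] psi -0.605 wing th -0.651 TCP in intake [-42.4  -1.3  28.4]
15.95 [0.49768404 0.21359367 0.0903391 ] [-3.13228934  0.03618644  2.74896568] [-2.07358066 -5.24660404  5.60303233] 0.012672882177781097
```

View pics/w22.png

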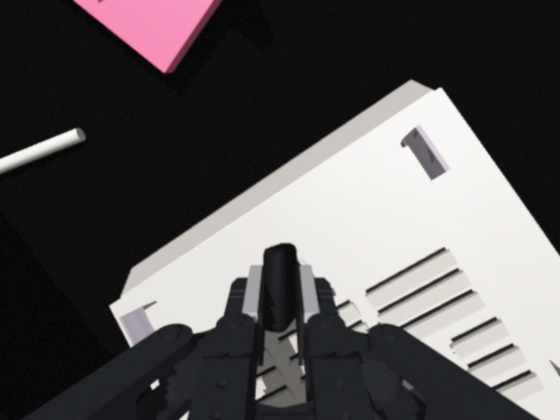

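{"method": "drive_tool", "body": {"series": [[2,0.0004,0.0001,-0.0009,0],[2,0,0,0,0.12],[2,0,0,0,0.12],[2,0,0,0,0.12]]}}

```text
clock: 16.35
position: [0.4974, 0.2146, 0.091]
tool_rot: [-3.132, 0.036, 3.12]
force: [-3.8, -2.5, 4.2]
grip_width: 0.01
```

```bash
python3 wg.py 28
```

```text
16.35 P [0.4974 0.2146 0.091 ] rot [-3.132  0.036  3.12 ] F [-3.8 -2.5  4.2] M [-0.33  0.58  0.01] w 0.01 q [-0.3   0.59 -0.32  1.94  0.35  0.63  0.7 ]
target [0.4979 0.215  0.0902] delta mm [ 0.5  0.4 -0.8] psi -0.234 wing th -0.257 TCP in intake [-42.2  -0.3  29. ]
```

{"method": "drive_tool", "body": {"series": [[2,0.0004,0.0003,-0.0006,0.12],[2,0,0,0,0.12],[2,0,0,0,0.12],[2,0,0,0,0.12]]}}

```text
clock: 16.75
position: [0.4973, 0.2152, 0.0911]
tool_rot: [-3.131, 0.036, -2.663]
force: [-3.2, -1.2, 6.6]
grip_width: 0.0095
```

```bash
python3 wg.py 28; python3 snap.py w23
```

```text
16.75 P [0.4973 0.2152 0.0911] rot [-3.131  0.036 -2.663] F [-3.2 -1.2  6.6] M [-0.62  0.51 -0.39] w 0.0095 q [-0.18  0.61 -0.46  1.95  0.46  0.65  1.11]
target [0.4979 0.215  0.0902] delta mm [ 0.6 -0.2 -0.9] psi 0.267 wing th 0.293 TCP in intake [-42.1   0.3  29. ]
16.8 [0.49734664 0.215361   0.09109818] [-3.13143507  0.03640403 -2.65435427] [-3.62047889 -1.18239897  6.75721896] 0.009237114241133717
```

View pics/w23.png

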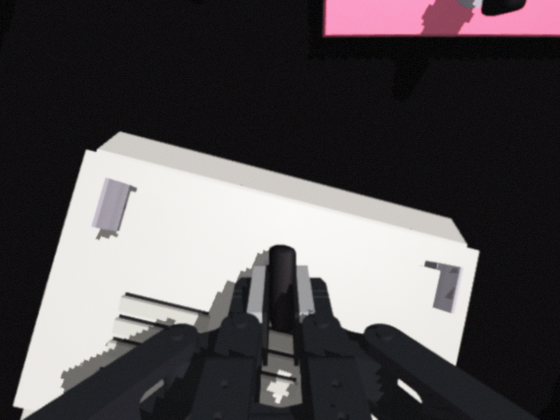

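{"method": "drive_tool", "body": {"series": [[2,0.0004,0,-0.0006,0.12],[2,0,0,0,0.12],[2,0,0,0,0.12]], "newtons": 20}}

```text
clock: 17.1
position: [0.497, 0.2156, 0.0915]
tool_rot: [-3.131, 0.035, -2.284]
force: [-4.9, 1.0, 8.5]
grip_width: 0.0093
```

```bash
python3 wg.py 28
```

```text
17.1 P [0.497  0.2156 0.0915] rot [-3.131  0.035 -2.284] F [-4.9  1.   8.5] M [-0.86  0.01 -0.47] w 0.0093 q [-0.1   0.63 -0.57  1.94  0.53  0.68  1.43]
target [0.4979 0.215  0.0902] delta mm [ 0.9 -0.6 -1.2] psi 0.646 wing th 0.694 TCP in intake [-42.2   0.8  29.4]
```

```bash
python3 snap.py w24; python3 -c "
import numpy as np,cv2
a=np.load('w24.npy');cv2.imwrite('pics/w24c.png',cv2.resize(cv2.convertScaleAbs(a[200:400,180:400,::-1],alpha=1.8),None,fx=3,fy=3))"
```

```text
17.15 [0.49733571 0.2157629  0.09141262] [-3.13106302  0.0358602  -2.2749198 ] [-3.5257744  -0.34197243  8.54328266] 0.008956503672883543
```

View pics/w24c.png

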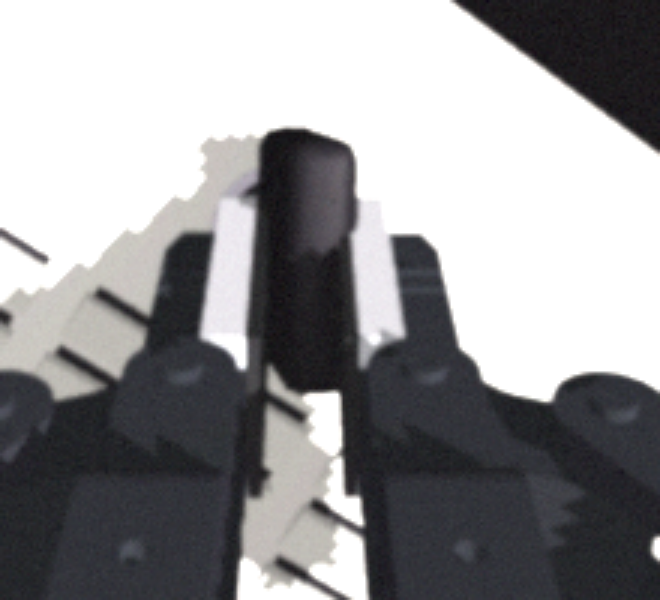

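{"method": "drive_tool", "body": {"series": [[2,0.0003,-0.0003,-0.0005,0.12],[2,0,0,0,0.1],[2,0,0,0,0]]}}

```text
clock: 17.45
position: [0.4969, 0.2161, 0.0918]
tool_rot: [-3.132, 0.035, -2.045]
force: [-5.6, -3.0, 12.0]
grip_width: 0.0097
```

```bash
python3 wg.py 28; python3 snap.py w25
```

```text
17.45 P [0.4969 0.2161 0.0918] rot [-3.132  0.035 -2.045] F [-5.6 -3.  12. ] M [-2.01 -0.12 -0.75] w 0.0097 q [-0.05  0.65 -0.64  1.94  0.57  0.71  1.64]
target [0.4979 0.215  0.0902] delta mm [ 1.1 -1.1 -1.5] psi 0.884 wing th 0.932 TCP in intake [-42.1   1.3  29.7]
17.5 [0.49688541 0.21602288 0.09181573] [-3.13160062  0.0353517  -2.04778499] [-6.80014019 -3.33405477 12.06078105] 0.009101291898652872
```

{"method": "drive_tool", "body": {"series": [[2,-0.0008,-0.0002,0.0018,0],[12,0,0,0,0],[22,0,0,0,0],[30,0,0,0,0]]}}

```text
clock: 17.9
position: [0.4962, 0.2171, 0.0934]
tool_rot: [-3.133, 0.037, -2.048]
force: [-0.1, -0.4, -0.0]
grip_width: 0.0255
```

```bash
python3 wg.py 28; python3 snap.py w26; python3 -c "
import numpy as np,cv2
a=np.load('w26.npy');cv2.imwrite('pics/w26c.png',cv2.resize(cv2.convertScaleAbs(a[180:400,160:420,::-1],alpha=1.6),None,fx=2.7,fy=2.7))"
```

```text
17.9 P [0.4962 0.2171 0.0934] rot [-3.133  0.037 -2.048] F [-0.1 -0.4 -0. ] M [-0.03 -0.02 -0.04] w 0.0255 q [-0.05  0.64 -0.64  1.94  0.57  0.71  1.64]
target [0.4979 0.215  0.0902] delta mm [ 1.8 -2.1 -3.2] psi 0.882 wing th 0.929 TCP in intake [-41.8   2.4  31.4]
17.95 [0.49616609 0.21705382 0.09340799] [-3.1325614   0.03705701 -2.04796595] [ 0.74781671  0.60645787 -0.84709693] 0.025928777894247947
```

View pics/w26c.png

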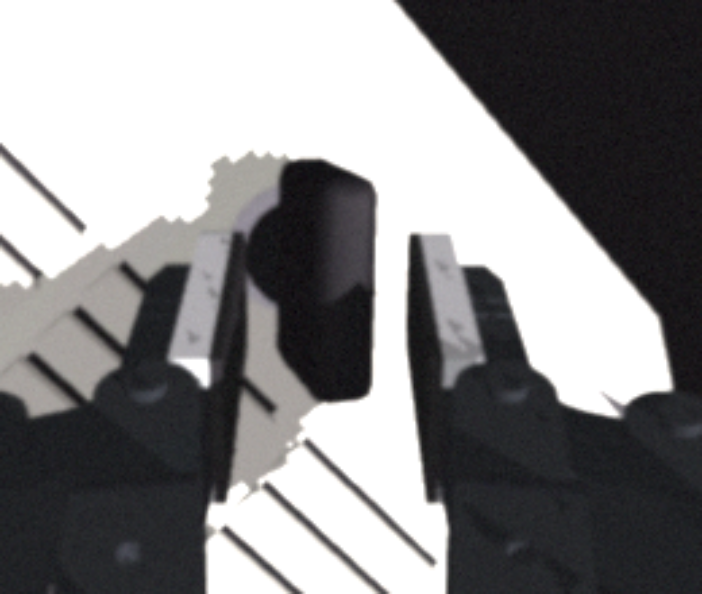

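{"method": "drive_tool", "body": {"series": [[60,0,0,0.002,0],[60,0,0,0.01,0],[60,0,0,0.025,-0.1],[60,0,0,0.035,-0.14],[60,0.01,0,0.035,-0.14],[60,0.02,0,0.02,-0.14],[60,0.01,0,0,-0.14],[60,0,0,0,-0.14],[60,0,0,0,0]]}}

```text
clock: 18.85
position: [0.5367, 0.2182, 0.2323]
tool_rot: [-3.14, 0.043, -2.877]
force: [0.2, 0.9, 0.4]
grip_width: 0.051
```

```bash
python3 wg.py 28; python3 snap.py w27; python3 - <<'E'
from ext import *
i=np.load("w27i.npy",allow_pickle=True).item(); p=[.5467,.2255,.0826,.212]
print([proj(i,Wd(p,F(*L)))[0].round(0) for L in ((-82.5,-105,0),(-82.5,105,0),(-65,-75,16),(-65,75,16))])
for d in (0,11.2,12.8):
  for th in (.83,.92,1.0):
    print(d,th,[proj(i,Wd(p,F(-42+r*np.cos(th),r*np.sin(th),z-d)))[0].round(1).tolist() for r in (-17,17) for z in (34,58)])
a=np.load('w27.npy');cv2.imwrite('pics/w27c.png',cv2.resize(cv2.convertScaleAbs(a[:,:,::-1],alpha=1.3),None,fx=1.42,fy=1.42))
im=bot.grab_frame("side"); cv2.imwrite("pics/sd27.png",cv2.resize(im[120:240,200:360,::-1],None,fx=5,fy=5,interpolation=cv2.INTER_CUBIC))
E
```

```text
18.85 P [0.5367 0.2182 0.2323] rot [-3.14   0.043 -2.877] F [0.2 0.9 0.4] M [ 0.03  0.01 -0.04] w 0.051 q [-0.11  0.47 -0.53  1.74  0.3   0.97  1.08]
target [0.4979 0.215  0.0902] delta mm [ -38.8   -3.2 -142.1] psi 0.053 wing th 0.058 TCP in intake [ 53.1  -5.  140.4]
18.9 [0.5367074  0.2181797  0.23214677] [-3.13936025  0.0430952  -2.87149483] [ 0.02009809  0.15442784 -0.93822587] 0.05130030841343785
[array([165.,  91.]), array([414., 105.]), array([195., 106.]), array([384., 117.])]
0 0.83 [[273.5, 117.8], [273.6, 106.8], [306.0, 150.1], [309.2, 142.1]]
0 0.92 [[272.1, 119.3], [272.1, 108.4], [307.4, 148.6], [310.7, 140.4]]
0 1.0 [[271.0, 120.7], [270.8, 110.0], [308.5, 147.1], [311.9, 138.9]]
11.2 0.83 [[273.5, 122.3], [273.6, 112.2], [304.7, 153.3], [307.6, 146.0]]
11.2 0.92 [[272.2, 123.7], [272.1, 113.7], [306.0, 151.9], [309.1, 144.4]]
11.2 1.0 [[271.1, 125.1], [270.9, 115.2], [307.1, 150.5], [310.2, 142.9]]
12.8 0.83 [[273.5, 122.9], [273.6, 112.9], [304.5, 153.8], [307.4, 146.5]]
12.8 0.92 [[272.2, 124.3], [272.1, 114.5], [305.8, 152.4], [308.8, 145.0]]
12.8 1.0 [[271.1, 125.7], [270.9, 115.9], [306.9, 151.0], [310.0, 143.5]]
```

View pics/w27c.png

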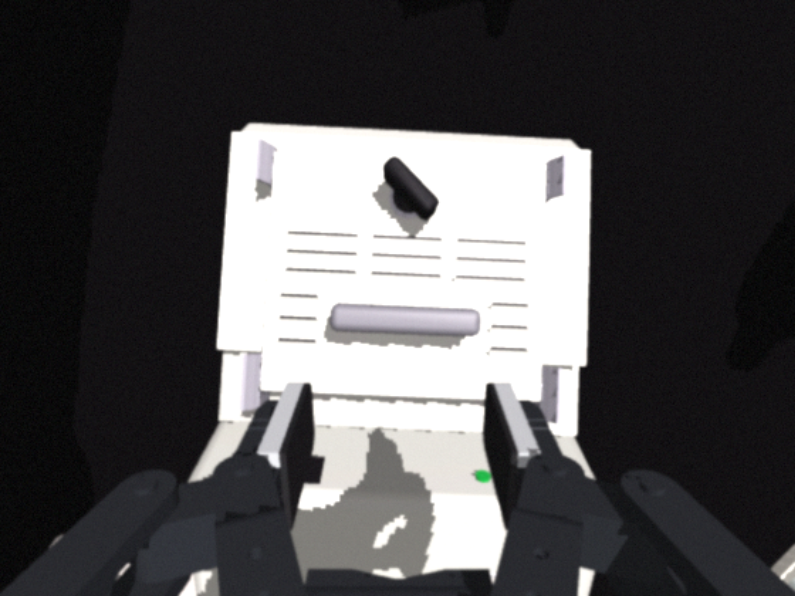

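View pics/sd27.png

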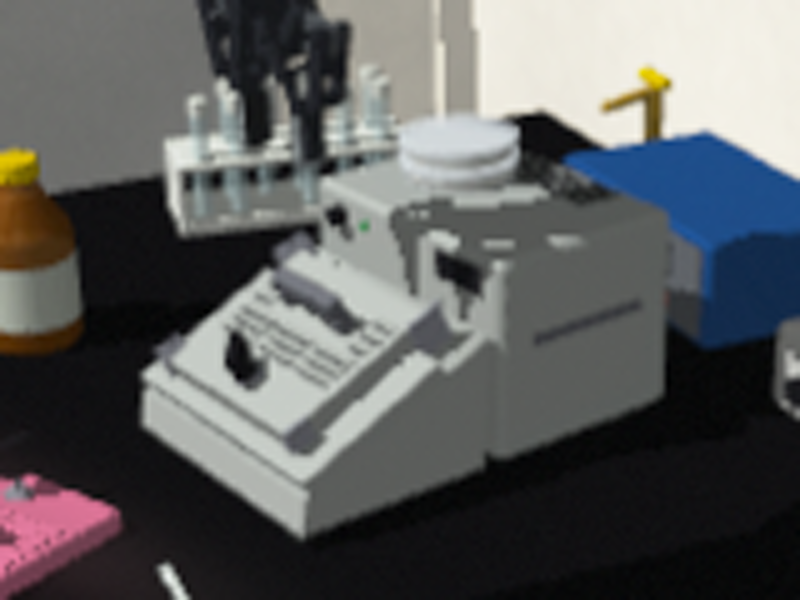

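{"method": "drive_tool", "body": {"series": [[60,0.005,0.002,-0.02,-0.05],[60,0.005,0.002,-0.03,0],[60,0,0,-0.015,0],[60,0,0,0,0]]}}

```text
clock: 19.35
position: [0.5459, 0.222, 0.1654]
tool_rot: [-3.14, 0.042, -2.904]
force: [-0.4, 0.1, 1.9]
grip_width: 0.0509
```

```bash
python3 snap.py w28; python3 - <<'E'
from ext import *
i=np.load("w28i.npy",allow_pickle=True).item(); p=[.5467,.2255,.0826,.212]
a=np.load('w28.npy'); x0,y0,w,h,k=200,20,160,130,5
v=cv2.resize(cv2.convertScaleAbs(a[y0:y0+h,x0:x0+w,::-1],alpha=2),None,fx=k,fy=k,interpolation=cv2.INTER_CUBIC)
def box(th,d,col):
    for z in (34-d,58-d):
        q=[proj(i,Wd(p,F(-42+r*np.cos(th)-t*np.sin(th),r*np.sin(th)+t*np.cos(th),z)))[0] for r,t in ((-17,-5),(17,-5),(17,5),(-17,5))]
        cv2.polylines(v,[np.int32((np.array(q)-[x0,y0]+.5)*k)],True,col,1,cv2.LINE_AA)
box(.92,11.2,(0,0,255)); box(.75,12.8,(0,200,0))
cv2.imwrite('pics/w28c.png',v)
E
```

```text
19.4 [0.54628207 0.2221595  0.16630395] [-3.14011327  0.0433404  -2.90451358] [-0.06530741  0.56237132  0.51821674] 0.05120195069216134
```

View pics/w28c.png

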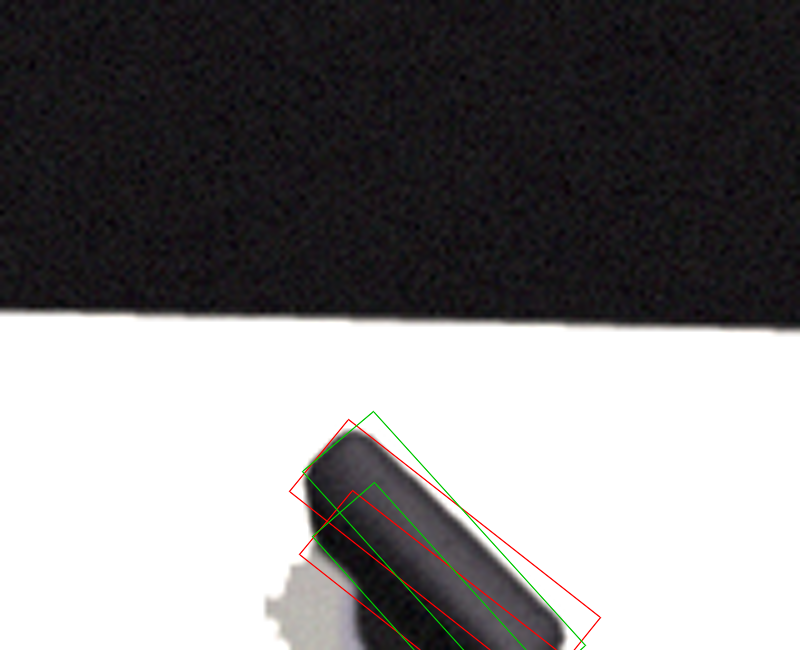

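{"method": "drive_tool", "body": {"series": [[36,-0.015,-0.002,0,0.14],[36,-0.02,-0.003,0,0.14],[36,-0.015,-0.002,0,0.14],[36,0,0,0,0.14],[36,0,0,-0.01,0.14],[36,0,0,-0.015,0.05],[36,0,0,0,0]]}}

```text
clock: 20.1
position: [0.4962, 0.2156, 0.1486]
tool_rot: [-3.135, 0.05, -2.109]
force: [0.0, 0.2, 0.2]
grip_width: 0.0304
```

```bash
python3 wg.py 31; python3 snap.py w29
```

```text
20.1 P [0.4962 0.2156 0.1486] rot [-3.135  0.05  -2.109] F [0.  0.2 0.2] M [-0.08  0.01 -0.05] w 0.0304 q [ 0.01  0.56 -0.7   1.91  0.48  0.79  1.65]
target [0.4967 0.2147 0.0929] delta mm [  0.5  -0.8 -55.7] psi 0.821 wing th 0.87 TCP in intake [-18.8   0.9  81.6]
20.15 [0.49656759 0.21592893 0.14955505] [-3.13429571  0.05080238 -2.11083555] [0.21153265 0.26516102 1.30428503] 0.030603049335770977
```

View pics/w29.png

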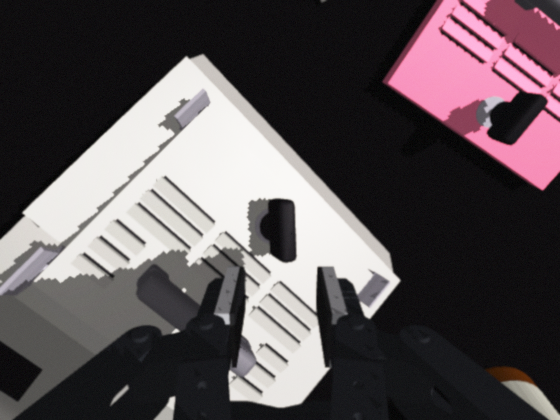

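```bash
cat > ov.py <<'E'
from ext import *
import sys
n=sys.argv[1]; i=np.load(n+"i.npy",allow_pickle=True).item(); p=[.5467,.2255,.0826,.212]
a=np.load(n+'.npy'); x0,y0,w,h,k=[int(t) for t in sys.argv[2:7]]
vs=[]
for th,d in [tuple(map(float,t.split(','))) for t in sys.argv[7:]]:
    v=cv2.resize(cv2.convertScaleAbs(a[y0:y0+h,x0:x0+w,::-1],alpha=1.6),None,fx=k,fy=k,interpolation=cv2.INTER_CUBIC)
    for z,c in ((34-d,(0,200,0)),(58-d,(0,0,255))):
        q=[proj(i,Wd(p,F(-42+r*np.cos(th)-t*np.sin(th),r*np.sin(th)+t*np.cos(th),z)))[0] for r,t in ((-17,-5),(17,-5),(17,5),(-17,5))]
        cv2.polylines(v,[np.int32((np.array(q)-[x0,y0]+.5)*k)],True,c,1,cv2.LINE_AA)
    vs.append(v)
cv2.imwrite(f'pics/{n}_ov.png',np.hstack(vs))
E
python3 ov.py w29 235 185 80 95 5 .82,11.2 .92,11.2
```

```text
(no output)
```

View pics/w29_ov.png

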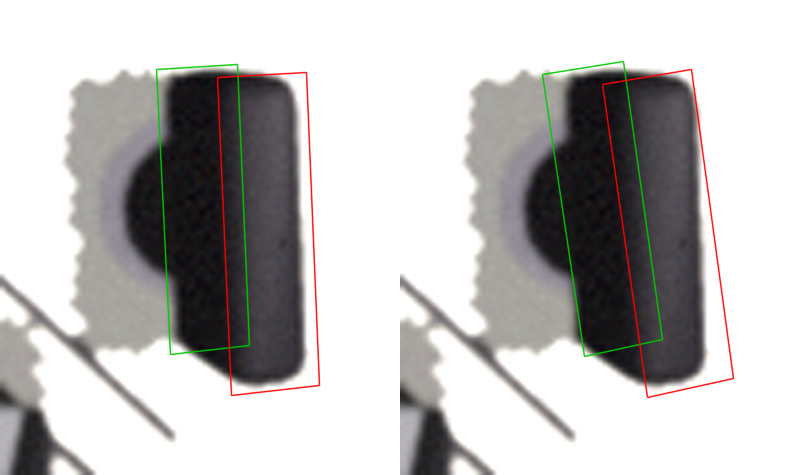

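{"method": "drive_tool", "body": {"series": [[36,0.0005,-0.001,-0.02,-0.03],[36,0,0,-0.02,0],[36,0,0,-0.01,0],[36,0,0,0,0]]}}

```text
clock: 20.55
position: [0.4994, 0.2159, 0.1032]
tool_rot: [-3.13, 0.055, -2.146]
force: [0.3, 0.3, 0.5]
grip_width: 0.0309
```

```bash
python3 wg.py 31; python3 snap.py w30
```

```text
20.55 P [0.4994 0.2159 0.1032] rot [-3.13   0.055 -2.146] F [0.3 0.3 0.5] M [-0.03  0.1   0.  ] w 0.0309 q [-0.04  0.62 -0.64  1.94  0.55  0.7   1.56]
target [0.4967 0.2147 0.0929] delta mm [ -2.7  -1.1 -10.2] psi 0.783 wing th 0.832 TCP in intake [-35.    0.5  39. ]
20.6 [0.49969373 0.21612097 0.10383337] [-3.12963533  0.056077   -2.14626841] [ 1.03975527 -0.73788391  0.24777966] 0.030894281616990784
```

View pics/w30.png

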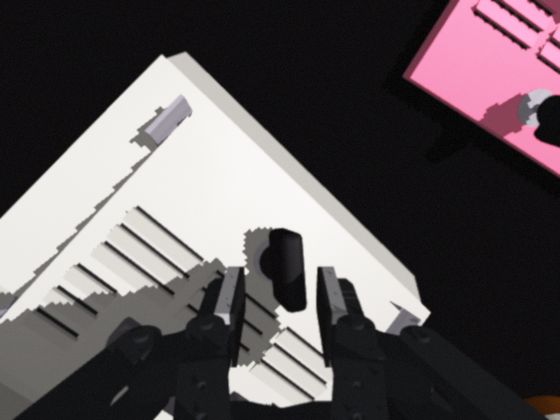

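{"method": "drive_tool", "body": {"series": [[36,-0.0027,-0.0011,-0.006,0],[36,0,0,-0.003,0],[20,0,0,0,0],[2,0,0,0,0],[2,0,0,0,0],[2,0,0,0,0]], "newtons": 25}}

```text
clock: 21.2
position: [0.4964, 0.2167, 0.097]
tool_rot: [-3.13, 0.058, -2.145]
force: [-1.3, -0.3, -2.6]
grip_width: 0.0125
```

```bash
python3 wg.py 31
```

```text
21.2 P [0.4964 0.2167 0.097 ] rot [-3.13   0.058 -2.145] F [-1.3 -0.3 -2.6] M [-0.25 -0.09 -0.06] w 0.0125 q [-0.05  0.63 -0.63  1.95  0.56  0.68  1.55]
target [0.4967 0.2147 0.0929] delta mm [ 0.3 -1.9 -4. ] psi 0.784 wing th 0.833 TCP in intake [-40.2   2.   34.6]
```

{"method": "drive_tool", "body": {"series": [[2,0.0006,0.0001,-0.0013,0]]}}

```text
clock: 21.3
position: [0.4969, 0.2168, 0.0959]
tool_rot: [-3.129, 0.058, -2.146]
force: [-4.1, -0.2, 4.1]
grip_width: 0.013
```

{"method": "drive_tool", "body": {"series": [[2,0.0006,0.0001,-0.0013,0]]}}

```text
clock: 21.4
position: [0.4975, 0.2169, 0.0947]
tool_rot: [-3.129, 0.058, -2.146]
force: [-5.0, 0.2, 4.6]
grip_width: 0.0125
```

{"method": "drive_tool", "body": {"series": [[2,0.0006,0.0001,-0.0013,0]]}}

```text
clock: 21.5
position: [0.4981, 0.217, 0.0934]
tool_rot: [-3.129, 0.058, -2.145]
force: [-5.5, -0.8, 8.9]
grip_width: 0.0129
```

```bash
python3 wg.py 31
```

```text
21.5 P [0.4981 0.217  0.0934] rot [-3.129  0.058 -2.145] F [-5.5 -0.8  8.9] M [-0.16  0.9  -0.01] w 0.0129 q [-0.05  0.63 -0.62  1.95  0.57  0.67  1.54]
target [0.4967 0.2147 0.0929] delta mm [-1.4 -2.3 -0.4] psi 0.784 wing th 0.833 TCP in intake [-40.2   1.9  30.6]
```

{"method": "drive_tool", "body": {"series": [[2,0.0005,0.0001,-0.0011,0]]}}

```text
clock: 21.6
position: [0.4984, 0.2173, 0.0928]
tool_rot: [-3.129, 0.058, -2.145]
force: [-18.3, -6.6, 41.1]
grip_width: 0.0127
```

```bash
python3 wg.py 31
```

```text
21.6 P [0.4984 0.2173 0.0928] rot [-3.129  0.058 -2.145] F [-18.3  -6.6  41.1] M [-1.18  3.26  0.02] w 0.0127 q [-0.06  0.64 -0.62  1.95  0.57  0.67  1.54]
target [0.4967 0.2147 0.0929] delta mm [-1.7 -2.5  0.1] psi 0.784 wing th 0.833 TCP in intake [-40.    2.1  29.9]
```

{"method": "drive_tool", "body": {"series": [[2,-0.0009,-0.0002,0.0019,0],[2,-0.0006,-0.0001,0.0013,0],[10,0,0,0,0],[25,0,0,0,0],[36,0,0,0,0]]}}

```text
clock: 22.1
position: [0.4974, 0.2167, 0.0961]
tool_rot: [-3.128, 0.058, -2.146]
force: [0.2, -0.1, -0.5]
grip_width: 0.0307
```

```bash
python3 wg.py 31
```

```text
22.1 P [0.4974 0.2167 0.0961] rot [-3.128  0.058 -2.146] F [ 0.2 -0.1 -0.5] M [-0.04  0.08 -0.02] w 0.0307 q [-0.05  0.63 -0.63  1.95  0.56  0.68  1.55]
target [0.4967 0.2147 0.0929] delta mm [-0.7 -2.  -3.1] psi 0.784 wing th 0.833 TCP in intake [-39.7   1.8  33.3]
```

{"method": "drive_tool", "body": {"series": [[45,0,0,0.004,0],[50,0,0,0.015,0],[50,0,0,0.025,0],[50,0,0,0.005,0],[50,0,0,0,0]]}}

```text
clock: 22.6
position: [0.4979, 0.217, 0.1492]
tool_rot: [-3.128, 0.059, -2.146]
force: [-0.5, -0.0, -0.1]
grip_width: 0.0426
```

```bash
python3 wg.py 31; python3 snap.py w31; python3 ov.py w31 225 165 100 115 4 .82,11.2 .82,12.8
```

```text
22.6 P [0.4979 0.217  0.1492] rot [-3.128  0.059 -2.146] F [-0.5 -0.  -0.1] M [-0.04  0.03 -0.07] w 0.0426 q [-0.    0.55 -0.69  1.92  0.48  0.78  1.62]
target [0.4967 0.2147 0.0929] delta mm [ -1.2  -2.3 -56.3] psi 0.784 wing th 0.833 TCP in intake [-16.7   2.   81.3]
22.65 [0.49782012 0.21709185 0.14895361] [-3.12846129  0.05888822 -2.14551174] [0.0298241  0.12031965 1.00445548] 0.04294333039174658
```

View pics/w31_ov.png

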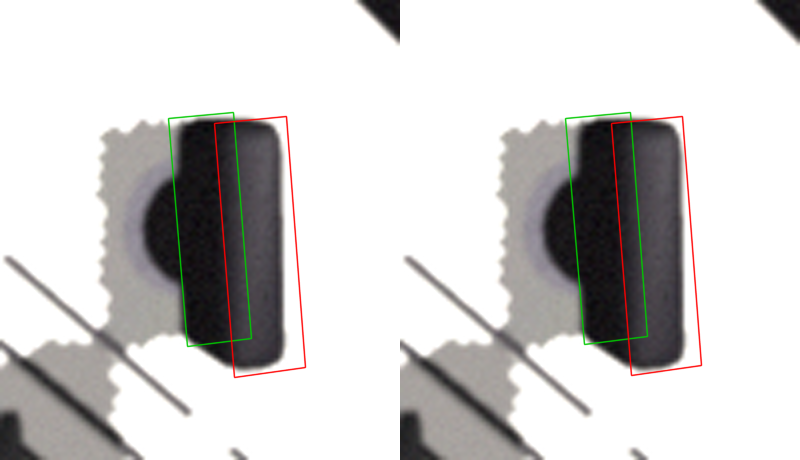

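View pics/w31.png

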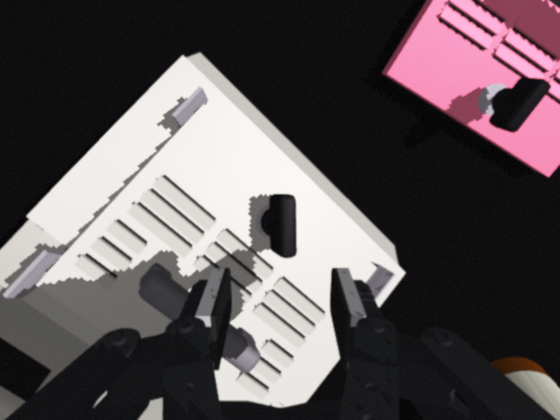

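{"method": "drive_tool", "body": {"series": [[36,-0.001,-0.002,-0.02,0],[36,0,0,-0.02,0],[36,0,0,-0.006,0],[36,0,0,0,0]], "newtons": 20}}

```text
clock: 23.05
position: [0.4967, 0.2147, 0.1013]
tool_rot: [-3.128, 0.059, -2.146]
force: [-0.4, -0.8, 1.0]
grip_width: 0.0308
```

```bash
python3 wg.py 33
```

```text
23.05 P [0.4967 0.2147 0.1013] rot [-3.128  0.059 -2.146] F [-0.4 -0.8  1. ] M [-0.07  0.05 -0.05] w 0.0308 q [-0.04  0.62 -0.64  1.95  0.56  0.68  1.56]
target [0.4959 0.2146 0.0948] delta mm [-0.9 -0.1 -6.5] psi 0.784 wing th 0.833 TCP in intake [-38.4  -0.1  38.5]
```

{"method": "drive_tool", "body": {"series": [[36,-0.0009,0,-0.0055,0],[20,0,0,0,0],[2,0,0,0,0],[2,0,0,0,0],[2,0,0,0,0]]}}

```text
clock: 23.55
position: [0.4955, 0.2153, 0.0965]
tool_rot: [-3.129, 0.059, -2.145]
force: [-0.5, 1.4, -7.6]
grip_width: 0.013
```

```bash
python3 wg.py 33
```

```text
23.55 P [0.4955 0.2153 0.0965] rot [-3.129  0.059 -2.145] F [-0.5  1.4 -7.6] M [ 0.08  0.02 -0.08] w 0.013 q [-0.05  0.63 -0.63  1.96  0.56  0.67  1.55]
target [0.4959 0.2146 0.0948] delta mm [ 0.4 -0.7 -1.7] psi 0.784 wing th 0.834 TCP in intake [-41.5   0.8  34.6]
```

{"method": "drive_tool", "body": {"series": [[2,0.0008,0.0002,-0.0018,0],[2,0.0004,0,-0.0008,0]]}}

```text
clock: 23.75
position: [0.4965, 0.2155, 0.0943]
tool_rot: [-3.129, 0.059, -2.145]
force: [-5.2, -0.1, 4.0]
grip_width: 0.0131
```

```bash
python3 wg.py 33
```

```text
23.75 P [0.4965 0.2155 0.0943] rot [-3.129  0.059 -2.145] F [-5.2 -0.1  4. ] M [-0.09  0.95 -0.06] w 0.0131 q [-0.05  0.63 -0.63  1.96  0.57  0.67  1.54]
target [0.4959 0.2146 0.0948] delta mm [-0.7 -1.   0.5] psi 0.784 wing th 0.834 TCP in intake [-41.4   0.8  32.2]
```

{"method": "drive_tool", "body": {"series": [[2,0,0,0,0.1],[2,0,0,0,0.1],[2,0,0,0,0]]}}

```text
clock: 24.05
position: [0.496, 0.2154, 0.0945]
tool_rot: [-3.128, 0.057, -1.938]
force: [-4.4, 1.0, 4.3]
grip_width: 0.0129
```

```bash
python3 wg.py 33; python3 snap.py w32; python3 ov.py w32 215 195 120 130 3 .92,13.5 .82,13.5
```

```text
24.05 P [0.496  0.2154 0.0945] rot [-3.128  0.057 -1.938] F [-4.4  1.   4.3] M [-0.51  0.55 -0.2 ] w 0.0129 q [-0.    0.65 -0.69  1.95  0.6   0.7   1.73]
target [0.4959 0.2146 0.0948] delta mm [-0.1 -0.8  0.2] psi 0.992 wing th 1.036 TCP in intake [-41.8   0.8  32.7]
24.1 [0.49598411 0.21538985 0.09457198] [-3.12849223  0.05758684 -1.94140629] [-4.87084923  0.40215447  4.99230366] 0.01313076246856785
```

View pics/w32_ov.png

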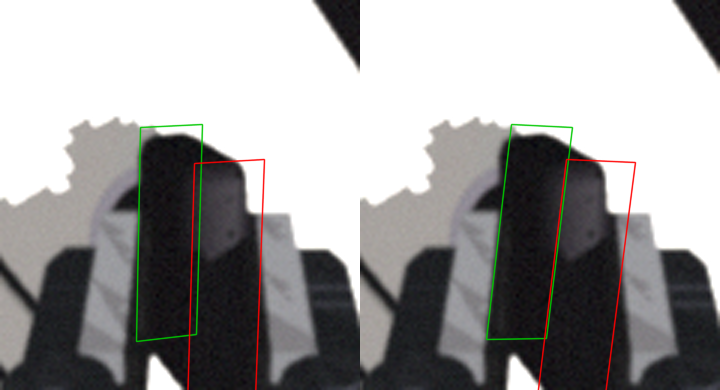

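{"method": "drive_tool", "body": {"series": [[2,-0.0008,-0.0002,0.0018,0],[8,0,0,0,0],[20,0,0,0,0],[36,0,0,0,0],[45,0,0,0.004,0],[50,0,0,0.015,0],[50,0,0,0.025,-0.1],[50,0,0,0.005,-0.1],[50,0,0,0,0]]}}

```text
clock: 25.0
position: [0.4964, 0.2157, 0.1509]
tool_rot: [-3.127, 0.061, -2.153]
force: [0.5, 0.7, 0.1]
grip_width: 0.0428
```

```bash
python3 wg.py 31; python3 snap.py w33; python3 ov.py w33 225 165 100 115 4 .82,11.2 .92,11.2
```

```text
25.0 P [0.4964 0.2157 0.1509] rot [-3.127  0.061 -2.153] F [0.5 0.7 0.1] M [-0.03  0.05 -0.02] w 0.0428 q [ 0.    0.55 -0.69  1.92  0.48  0.78  1.61]
target [0.4967 0.2147 0.0929] delta mm [  0.3  -1.  -57.9] psi 0.776 wing th 0.825 TCP in intake [-17.6   1.   83.5]
25.05 [0.4964947  0.21574781 0.15063659] [-3.12718254  0.06060792 -2.14975421] [ 0.69296805 -0.1959053   1.13875645] 0.04288203494317766
```

View pics/w33_ov.png

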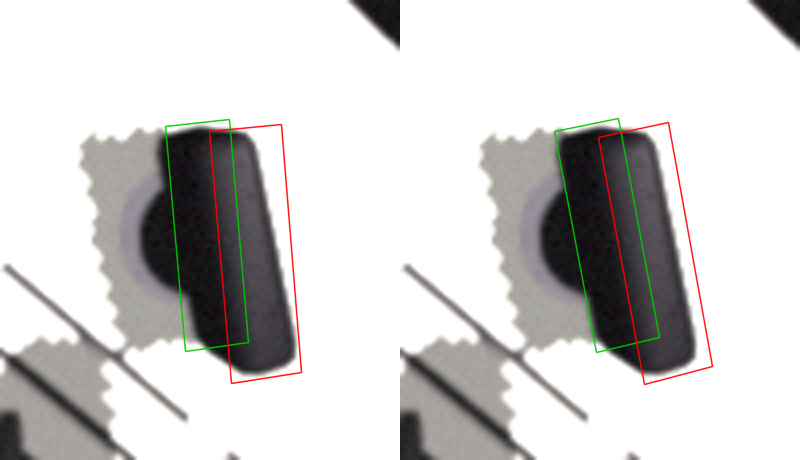

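```bash
cat > reg.py <<'E'
from ext import *
p=[.5467,.2255,.0826,.212]
vs=[]
for n in ("w29","w31","w33"):
    i=np.load(n+"i.npy",allow_pickle=True).item(); a=np.load(n+".npy")
    v=cv2.convertScaleAbs(a[...,::-1],alpha=1.2)
    def pl(pts,c,cl=False):
        q=np.array([proj(i,Wd(p,F(*L)))[0] for L in pts]); cv2.polylines(v,[np.int32((q+.5)*16)],cl,c,1,cv2.LINE_AA,4)
    pl([(-82.5,-105,0),(-82.5,105,0)],(0,0,255)); pl([(-65,-75,16),(-65,75,16),(60,75,16)],(0,200,0))
    t=np.linspace(0,2*np.pi,40); 
    for z,c in ((15.9+4.8,(255,0,0)),):
        pl([(-42+9*np.cos(s),9*np.sin(s),z) for s in t],c)
    vs.append(cv2.resize(v[40:300,170:420],None,fx=2,fy=2,interpolation=cv2.INTER_CUBIC))
for n,v in zip(("a","b","c"),vs): cv2.imwrite(f"pics/reg_{n}.png",v)
E
python3 reg.py
```

```text
(no output)
```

View pics/reg_a.png

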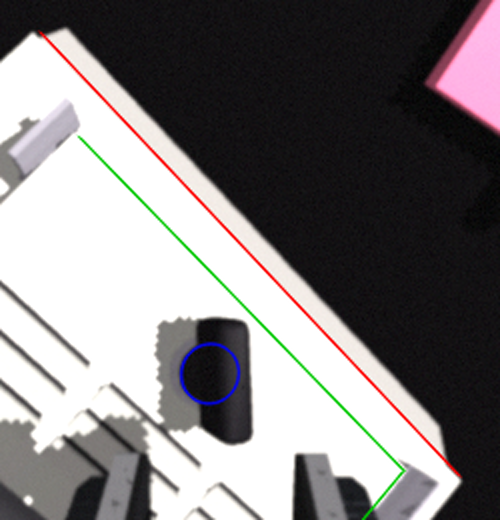

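View pics/reg_c.png

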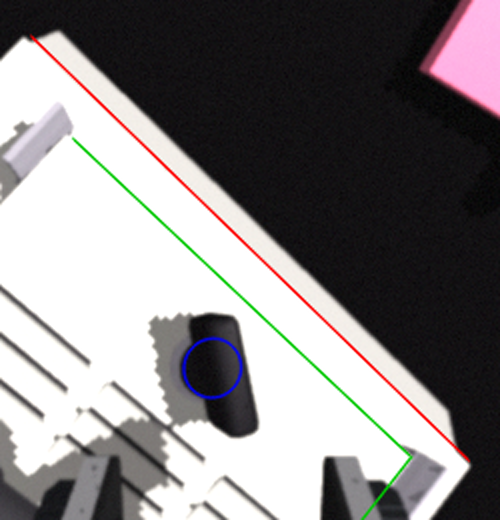

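{"method": "drive_tool", "body": {"series": [[0,-0.004,-0.002,0,0],[0,-0.003,-0.001,-0.01,0],[0,0,0,-0.014,0],[0,0,0,-0.008,0],[0,0,0,0,0],[0,0,0,0,0]], "newtons": 20}}

```text
clock: 25.65
position: [0.4876, 0.2117, 0.1139]
tool_rot: [-3.13, 0.058, -2.142]
force: [-0.5, 0.2, 0.3]
grip_width: 0.0001
```

```bash
python3 wg.py 48
```

```text
25.65 P [0.4876 0.2117 0.1139] rot [-3.13   0.058 -2.142] F [-0.5  0.2  0.3] M [-0.05  0.04  0.04] w 0.0001 q [-0.02  0.59 -0.66  1.97  0.54  0.7   1.57]
target [0.4897 0.2132 0.1084] delta mm [ 2.1  1.5 -5.6] psi 0.788 wing th 0.837 TCP in intake [-41.8  -1.   54. ]
```

{"method": "drive_tool", "body": {"series": [[0,0.0014,0.0013,-0.0036,0],[0,0.0004,0.0001,-0.0009,0]]}}

```text
clock: 25.85
position: [0.4894, 0.2129, 0.1093]
tool_rot: [-3.129, 0.057, -2.142]
force: [-2.8, -2.1, 5.4]
grip_width: 0.0001
```

{"method": "drive_tool", "body": {"series": [[0,0.0004,0.0001,-0.0009,0]]}}

```text
clock: 25.95
position: [0.4898, 0.213, 0.1085]
tool_rot: [-3.129, 0.057, -2.142]
force: [-7.0, -3.8, 13.5]
grip_width: 0.0
```

{"method": "drive_tool", "body": {"series": [[0,0.0004,0.0001,-0.0009,0]]}}

```text
clock: 26.05
position: [0.49, 0.2131, 0.1081]
tool_rot: [-3.129, 0.056, -2.142]
force: [-11.2, -6.0, 24.6]
grip_width: -0.0002
```

{"method": "drive_tool", "body": {"series": [[0,0.0004,0.0001,-0.0009,0]]}}

```text
clock: 26.15
position: [0.4901, 0.2132, 0.1079]
tool_rot: [-3.129, 0.055, -2.142]
force: [-12.8, -6.2, 29.3]
grip_width: 0.0006
```

{"method": "drive_tool", "body": {"series": [[0,0.0004,0.0001,-0.0009,0]]}}

```text
clock: 26.25
position: [0.4901, 0.2131, 0.1079]
tool_rot: [-3.128, 0.054, -2.142]
force: [-14.2, -7.8, 29.1]
grip_width: -0.0002
```

```bash
python3 wg.py 48
```

```text
26.25 P [0.4901 0.2131 0.1079] rot [-3.128  0.054 -2.142] F [-14.2  -7.8  29.1] M [-1.31  2.61  0.08] w -0.0002 q [-0.04  0.6  -0.65  1.96  0.55  0.69  1.56]
target [0.4897 0.2132 0.1084] delta mm [-0.5  0.1  0.5] psi 0.788 wing th 0.837 TCP in intake [-41.8  -0.2  47.4]
```

{"method": "drive_tool", "body": {"series": [[0,-0.0004,-0.0001,0.0009,0]]}}

```text
clock: 26.35
position: [0.4895, 0.213, 0.1093]
tool_rot: [-3.128, 0.054, -2.142]
force: [-3.7, -2.0, 5.9]
grip_width: 0.0002
```

{"method": "drive_tool", "body": {"series": [[0,-0.0004,-0.0001,0.0009,0]]}}

```text
clock: 26.45
position: [0.489, 0.2128, 0.1105]
tool_rot: [-3.127, 0.054, -2.141]
force: [-4.3, -1.7, 5.5]
grip_width: 0.0004
```

{"method": "drive_tool", "body": {"series": [[0,-0.0004,-0.0001,0.0009,0]]}}

```text
clock: 26.55
position: [0.4885, 0.2127, 0.1117]
tool_rot: [-3.127, 0.053, -2.141]
force: [-3.1, -1.5, 3.4]
grip_width: -0.0
```

{"method": "drive_tool", "body": {"series": [[0,-0.0004,-0.0001,0.0009,0]]}}

```text
clock: 26.65
position: [0.4881, 0.2126, 0.1127]
tool_rot: [-3.127, 0.053, -2.141]
force: [-0.6, -1.3, 0.3]
grip_width: -0.0003
```

{"method": "drive_tool", "body": {"series": [[0,-0.0004,-0.0001,0.0009,0]]}}

```text
clock: 26.75
position: [0.4879, 0.2127, 0.1138]
tool_rot: [-3.127, 0.054, -2.141]
force: [-0.5, 0.6, 0.0]
grip_width: 0.0001
```

```bash
python3 wg.py 48
```

```text
26.75 P [0.4879 0.2127 0.1138] rot [-3.127  0.054 -2.141] F [-0.5  0.6  0. ] M [0.03 0.04 0.  ] w 0.0001 q [-0.03  0.59 -0.66  1.97  0.54  0.7   1.56]
target [0.4897 0.2132 0.1084] delta mm [ 1.8  0.6 -5.4] psi 0.788 wing th 0.837 TCP in intake [-41.4  -0.2  53.7]
```

{"method": "drive_tool", "body": {"series": [[0,-0.002,0,0.015,0],[0,0,0,0.035,-0.14],[0,0,0,0.04,-0.14],[0,0.02,0,0.03,-0.14],[0,0.02,0,0,-0.14],[0,0,0,0,-0.14],[0,0,0,0,-0.05],[0,0,0,0,0]]}}

```text
clock: 27.55
position: [0.5262, 0.2151, 0.2475]
tool_rot: [-3.136, 0.062, -2.919]
force: [-0.6, -0.3, -0.1]
grip_width: -0.0003
```

```bash
python3 wg.py 48; python3 snap.py w34; python3 - <<'E'
from h import *
a=np.load('w34.npy'); cv2.imwrite('pics/w34c.png',cv2.resize(a[60:340,130:440,::-1],None,fx=2.5,fy=2.1*1.19))
im=bot.grab_frame("scene"); cv2.imwrite("pics/scF.png",im[:,:,::-1])
im=bot.grab_frame("side"); cv2.imwrite("pics/sdF.png",im[:,:,::-1])
E
python3 seat.py w34
```

```text
27.55 P [0.5262 0.2151 0.2475] rot [-3.136  0.062 -2.919] F [-0.6 -0.3 -0.1] M [0.01 0.09 0.05] w -0.0003 q [-0.1   0.43 -0.55  1.77  0.3   0.97  1.03]
target [0.4897 0.2132 0.1084] delta mm [ -36.5   -1.9 -139.2] psi 0.011 wing th 0.012 TCP in intake [ 49.5  -5.8 158.9]
27.6 [0.52613974 0.21516487 0.24752194] [-3.13565969  0.06258433 -2.9169992 ] [-0.24030267  0.99516771 -0.01032466] 0.00018862285223846225
faceFL [169.4 103.1] +8: [169.2 112. ]
faceFR [407.3 105.8] +8: [407.4 114.7]
covFL [198.8 117.6] +8: [198.6 127. ]
covFR [378.3 119.6] +8: [378.3 129.1]
barL [239.7 225.8] +8: [239.6 236.3]
barR [336. 227.] +8: [335.9 237.4]
barTL [238.3 225.8] +8: [238.1 236.6]
wingtop [289.4 133. ] +8: [289.3 144. ]
trough46L [165.4 249.3] +8: [165.2 258.6]
trough46R [408.2 252.1] +8: [408.2 261.4]
```

View pics/w34.png

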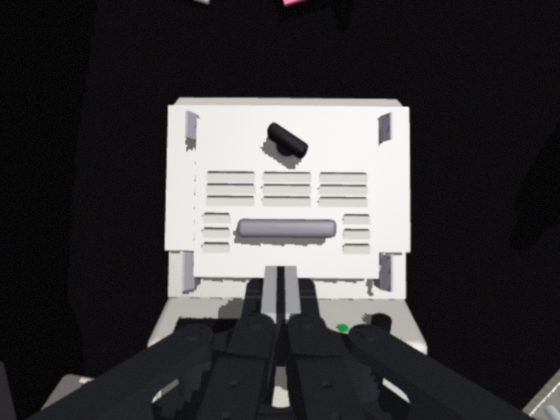

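View pics/scF.png

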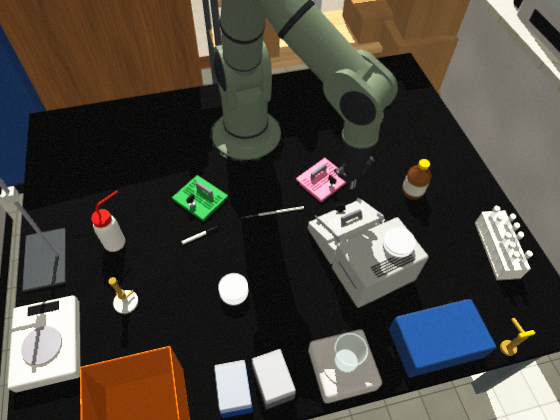

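View pics/sdF.png

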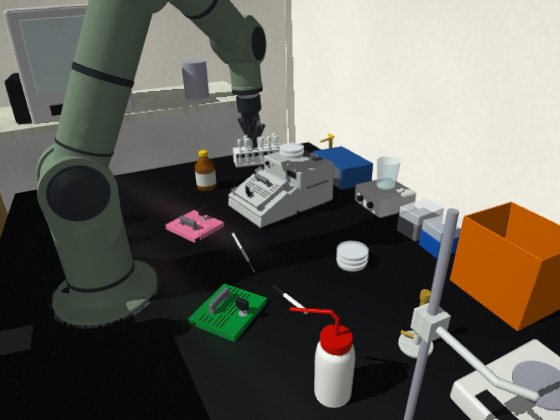

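Wrist view: the cover is flat between the ears, with its bar at (287,228) against a predicted row of 226–227 when seated. The wing is at (288,140) and turned. Scene and side views show everything else unmoved, and the robot is clear. Handing in.

```bash
python3 -c "
from workcell import bot
print(bot.job_done())"
```

```text
the job is handed in; nothing more can be done
None
```

The white cover is back on the extractor, hooked on the rail, lying flat and locked by its wing stud. I handed it in at about 27.7 s with the robot clear.

**How it went:**
- **Hooking:** I gripped the bar by its ends, lowered the lip behind the rail and pulled back until about 20 N showed it had hooked.
- **Swing:** I swung the cover down in the grip for most of the way. I then opened the fingers and it dropped the last few degrees onto the face.
- **Stud:** I read the slot at about -0.65 rad from a camera image and turned the wing to it. I pushed the stud in about 14 mm and turned it roughly 90° to about +0.92 rad.

**Last checks:**
- **Seating:** The grip bar is within about 1 mm of where it should be when seated.
- **Lock depth:** Pressing the wing to its stop and backing off puts it at about 11.2–11.7 mm deep. That fits the groove (11.2 mm) and not the half-turned depth (12.8 mm).
- **Bench:** The scene and side pictures show nothing else moved.

**Didn't fully agree:**
- **Slot angle:** The side camera read the slot nearer -0.78 rad. The wing first rested at about +0.82 rad, so I re-gripped it and turned it a little further, to +0.92.
- **Depth from pictures:** They were too noisy to settle the stud's depth, so that rests on the press tests.
- **Force:** During one of those tests the wrist force briefly reached about 45 N. The fingers were gripping the wing at the time, so I don't count it as the arm or the gripper's body pressing.

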